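Pack the marked parts from the laser fixture into the tray, in order

TASK

The four steel parts in the laser-marking fixture are done: pack them all into the white tray, one to a pocket and standing upright, in the same sequence, so that the part next to the fixture's round post goes into the pocket next to the tray's ridged tab, its neighbour into the next pocket, and so on down the row. Set each part down in its pocket; do not drop it.

Things in the scene. Friction and masses are not known exactly. Their poses are not given: they have to be found in the camera images.
- knob: Plain round cylinder 36 mm in diameter, 36 mm tall, dark round spot on top. It starts standing in its own insert (insert_knob), squared up with it; its underside is then 7 mm above the insert's origin. Origin: centre of its underside, z up along its height. Bare steel, 0.26 kg.
- square: Square block 32 x 32 mm, 40 mm tall, one dark line across the top. It starts standing in its own insert (insert_square), squared up with it; its underside is then 7 mm above the insert's origin. Origin: centre of its underside, z up along its height. Bare steel, 0.29 kg.
- oblong: Oblong block 38 mm (its x) by 20 mm (its y), 44 mm tall, two dark dots on top. It starts standing in its own insert (insert_oblong), squared up with it; its underside is then 7 mm above the insert's origin. Origin: centre of its underside, z up along its height. Bare steel, 0.24 kg. Its 38 mm side lies across the row.
- pin: Slim round pin 24 mm in diameter, 52 mm tall, small dark dot on top. It starts standing in its own insert (insert_pin), squared up with it; its underside is then 7 mm above the insert's origin. Origin: centre of its underside, z up along its height. Bare steel, 0.17 kg.
- fixture: Fixed marking fixture: aluminium plate 70 (x) by 300 mm (y), 12 mm thick, with four places for inserts along its y axis at y = +87, +29, -29, -87 mm, x = 0. At its +y end (the start of the row) an upright steel post, 16 mm across, at y = +144 mm, top 38 mm above the table. Origin on the table under the row's middle. Any yaw, left or right of the robot.
- tray: Fixed white plastic tray 62 (x) by 236 mm (y), 14 mm high, four pockets along its y axis, centres at y = +87, +29, -29, -87 mm, x = 0; each 54 x 54 mm inside, floor 4 mm above the table, walls 4 mm thick, 10 mm above the floor. At its +y end a ridged tab out to y = +146 mm. Origin on the table under the row's middle. Any yaw, across from the fixture.
- insert_knob: Fixed black plastic insert 54 x 54 x 10 mm lying on the fixture's plate, with a 3 mm deep recess, round, 42 mm across, in which the 36 mm round stands at the start. It has the same yaw as the fixture. Its place in the row varies between starts. Origin: centre of its underside.
- insert_square: Fixed black plastic insert 54 x 54 x 10 mm lying on the fixture's plate, with a 3 mm deep recess, square, 38 mm, in which the square block stands at the start. It has the same yaw as the fixture. Its place in the row varies between starts. Origin: centre of its underside.
- insert_oblong: Fixed black plastic insert 54 x 54 x 10 mm lying on the fixture's plate, with a 3 mm deep recess, oblong, 44 x 26 mm, long side across the row, in which the oblong block stands at the start. It has the same yaw as the fixture. Its place in the row varies between starts. Origin: centre of its underside.
- insert_pin: Fixed black plastic insert 54 x 54 x 10 mm lying on the fixture's plate, with a 3 mm deep recess, round, 30 mm across, in which the pin stands at the start. It has the same yaw as the fixture. Its place in the row varies between starts. Origin: centre of its underside.
Not all that is in view belongs to the job. Leave any brown or orange look-alike of the pin alone. What is shaped like the oblong but purple is not meant.

How it is judged:
By the outcome, as a careful person would: the job done as asked, in the order asked, and still so for the second after the job is handed in, with the robot touching nothing.
It also fails if it takes over 120 s, if anything falls off the work surface, if the arm or the gripper's body presses on something with over 40 N, if the wrist force passes 120 N, or if a joint passes its speed limit or range.

ROBOT

A 6-joint arm with a two-finger parallel gripper is mounted at the origin on the work surface. World frame = base frame: x ahead of the robot, y to its left, z up, the work surface at z = 0. Lengths are in m, angles in rad, forces in N, time in s.
With the tool pointing down it reaches from about 0.275 to 0.725 m from the base axis. Payload 5.6 kg.
Tool frame: the origin (TCP) lies midway between the tips of the shut fingers; the grasp point (between the pads) lies 19 mm behind it; z points along the fingers, x is the direction in which the jaws open and shut, and the axes are right-handed (so a half turn about z gives the same grasp; the last joint's range is limited). The gripper opens to 85 mm and grips with 20 to 120 N. Pads are 22 mm wide; open, the fingers measure 114 mm over their backs; the gripper's body (76 mm by 85 mm) begins 54 mm behind the grasp point. The pads swing forward as they close: fully open they stand 13 mm farther back than shut.
Start: joints at [-0.957, 0.255, 0.108, 0, -1.424, -0.285], TCP at [0.178, -0.521, 0.199] pointing down, gripper open.
Joint ranges: [-2.95, 2.95], [-1.21, 1.97], [-1.09, 1.5], [-2.87, 1.71], [-2.94, -0.07], [-3.05, 3.05]. Speed limits (rad/s): [2.57, 2.57, 3.14, 3.14, 3.14, 3.14].

INTERFACE

Orientations are given as a unit quaternion [x, y, z, w].
In Python, from station import status, get_image, camera_model, robot gives the robot as it stands. The module is installed in compiled form; this text tells all that it offers.
- The arm moves only by the tool apply_moves, never from a script. Its argument "plan" is one flat list of numbers, 7 for each row, row after row: the shift along the tool's x, y, z in cm, then the turn, a rotation vector about the tool's x, y, z in degrees, then the opening, from -1 (shut) to 1 (fully open). In form: [tx, ty, tz, wx, wy, wz, claw, tx, ty, tz, wx, wy, wz, claw, ...]. A call has 1 to 5 rows; each row is the pose to reach, as a shift and turn from the pose measured when the call began, along the tool's axes at that moment; what a row does not reach only later rows make up. A row lasts 1/10 s, in which the tool goes at most 50 mm and 8.59 degrees, less where a joint would pass 70% of its speed; a pose out of reach is approached as far as the arm can. A call with a gripper value outside its range is refused whole. The fingers move at their own pace and stop on an object; "force" is the grip in N (left out, the last holds). Time passes only in rows, so rows that repeat a pose let the fingers close. It gives the time, the measured TCP pose, the force and the opening at its end, in the units of the state.
- status.state(): the state, without advancing time (a new reading comes with each control period).
- get_image(name): name is "side" or "top" or "wrist"; returns the picture (480x640x3 uint8, blue, green, red); there is no depth.
- camera_model(name): a dict with "fx", "fy", "cx", "cy" (pixels), "distortion" ([k1, k2, p1, p2, k3] as OpenCV has them; the pictures are not rectified), "R" (3x3) and "t" (3): a world point X has camera coordinates R X + t; the wrist camera has in their place "T_tool_cam" (4x4, takes a point from camera to tool coordinates, whose origin is the TCP and whose axes are the tool frame's). Camera axes: x right, y down, z forward; pixel columns grow to the right and rows downward; lengths in m; the calibration is good to about 2 mm. A picture is of the moment at which its call begins: read the wrist's pose just before it. camera_model takes no time and is no camera call.
- robot.close_job(): hands the job in, once; it reports no verdict.
The state is a dict: "time": time; "qpos": joint angles; "qvel": joint speeds; "tau": joint torques, N m; "ee_pos": TCP position; "orientation": TCP orientation; "ft_force": force on the tool from outside, world axes, zero at the start; "moment": the same for the moment, N m; "opening": finger opening in m.
Only numpy, scipy, OpenCV 4.12 (cv2) and the standard library are available. Lean on these libraries where they do the work, as an engineer would, in place of code of your own. Each camera call takes 0.05 s, during which the arm holds its last target.

## Working session

There is one attempt and no reset: what is moved stays moved. The work goes in short steps, Python scripts to look and compute and a tool call to move; the robot and the scene stay as the last step left them, time stands still between calls to the robot, and variables do not carry over. Pictures are saved under pics/ and viewed, and the job is handed in when it is done.

Besides the shell and the picture viewer there is one more tool, called after ">>>" as a command line: name --argument value ..., lists and objects as JSON in quotes. apply_moves: Moves the arm, as the interface text tells. Its arguments: {"type":"object","properties":{"plan":{"type":"array","items":{"type":"number"}},"force":{"type":"number"}},"required":["plan"]}

```bash
mkdir -p pics
python3 - <<'E'
from station import status,get_image,camera_model,robot
import cv2
print(status.state())
for n in("top","side","wrist"):
    cv2.imwrite(f"pics/{n}0.png",get_image(n)); print(n,camera_model(n))
E
```

```text
{'time': 0.0, 'qpos': array([-9.57419216e-01,  2.55737509e-01,  1.06972739e-01, -4.57881111e-04,
       -1.42388289e+00, -2.84579238e-01]), 'qvel': array([ 0.00048388, -0.00010319, -0.00046592,  0.00049199,  0.001255  ,
       -0.00034549]), 'tau': array([ 1.87470432e-03, -3.86625910e+01,  2.37939674e+01,  5.36508322e+00,
       -6.07743554e-03,  3.42107705e-05]), 'ee_pos': array([ 0.1774503 , -0.51999149,  0.19779084]), 'orientation': array([ 5.81875282e-01,  8.13277473e-01,  5.19321099e-04, -7.99025021e-04]), 'ft_force': array([-0.23972572,  0.04812736,  0.24358139]), 'moment': array([ 0.03082265, -0.02983617, -0.03323319]), 'opening': 0.0851669306838619}
top {'fx': 559.8783385428543, 'fy': 559.8783385428543, 'cx': 324.244253253652, 'cy': 240.7119265653854, 'distortion': array([-0.0893095,  0.       ,  0.       ,  0.       ,  0.       ]), 'R': array([[ 0.0112004 , -0.99939391,  0.03295998],
       [-0.98216912, -0.01718163, -0.18721272],
       [ 0.18766556, -0.03027542, -0.98176628]]), 't': array([-0.03492459,  0.5220472 ,  0.89388679])}
side {'fx': 520.4413225693912, 'fy': 520.44
[... 203 characters left out ...]
     [-0.19189242, -0.48828486, -0.85132555],
       [ 0.28854511,  0.80103763, -0.52448111]]), 't': array([-0.47043137,  0.13830556,  0.83552214])}
wrist {'fx': 347.67889182164186, 'fy': 347.67889182164186, 'cx': 318.6746833849592, 'cy': 237.714419995427, 'distortion': array([-0.03220047,  0.        ,  0.        ,  0.        ,  0.        ]), 'T_tool_cam': array([[ 9.99999367e-01,  4.98727762e-04,  1.00813804e-03,
        -2.60582703e-04],
       [-7.62262032e-04,  9.59591207e-01,  2.81396755e-01,
        -7.21538426e-02],
       [-8.27060030e-04, -2.81397345e-01,  9.59590981e-01,
        -1.75036876e-01],
       [ 0.00000000e+00,  0.00000000e+00,  0.00000000e+00,
         1.00000000e+00]])}
```

View pics/top0.png

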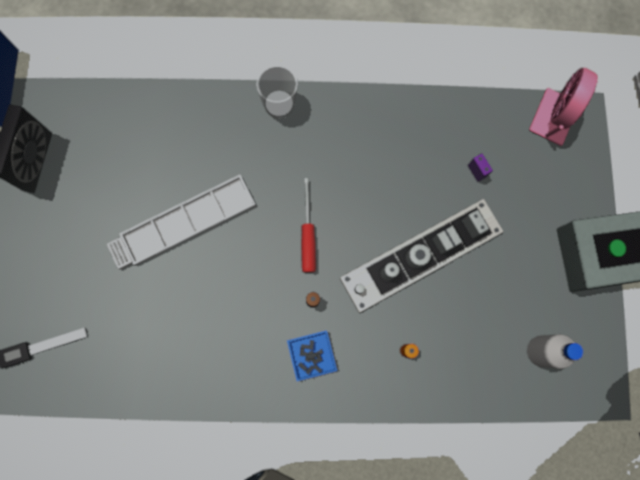

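View pics/side0.png

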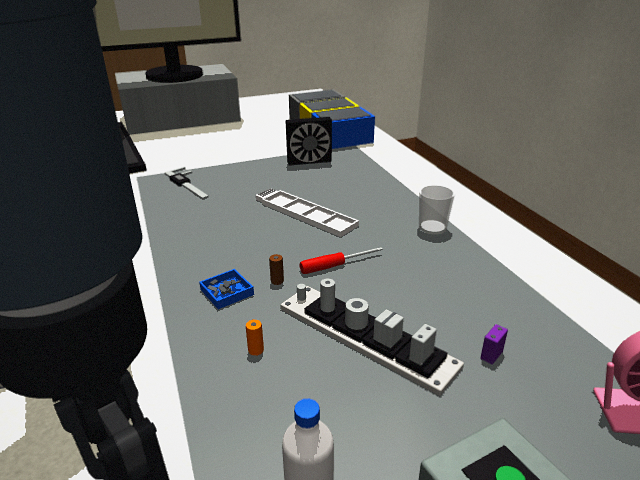

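View pics/wrist0.png

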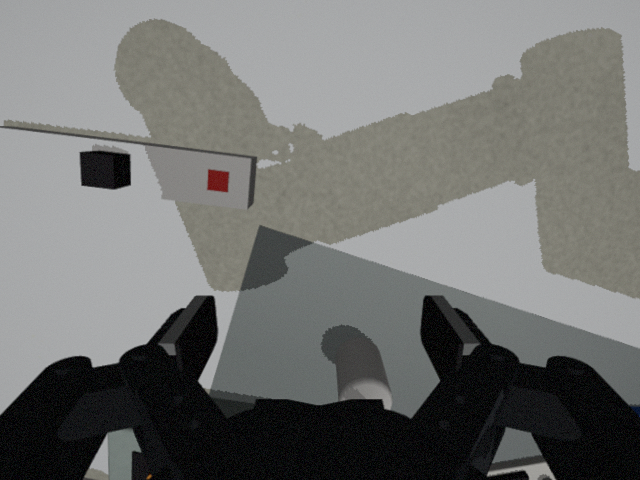

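The row runs from the post at top-view (360,289): pin (391,270), knob (420,255), square (447,238), oblong (475,223). The tray's tab is at (120,252). Look-alikes to leave alone are the brown pin (313,300), the orange pin (411,351) and the purple oblong (481,167). The screwdriver lies between fixture and tray. Next I measure, with a close crop.

```bash
cat > h.py <<'E'
import numpy as np,cv2
from scipy.spatial.transform import Rotation as Ro
from station import status,get_image,camera_model,robot
def cam(n,st=None):
    m=camera_model(n);K=np.array([[m['fx'],0,m['cx']],[0,m['fy'],m['cy']],[0,0,1]])
    if n=='wrist':
        T=np.eye(4);T[:3,:3]=Ro.from_quat(st['orientation']).as_matrix();T[:3,3]=st['ee_pos']
        W=T@m['T_tool_cam'];R=W[:3,:3].T;t=-R@W[:3,3]
    else:R,t=m['R'],m['t']
    return K,m['distortion'],R,t
def cast(c,px,z):
    K,d,R,t=c;u=cv2.undistortPoints(np.float64(px).reshape(-1,1,2),K,d).reshape(-1,2)
    r=np.c_[u,np.ones(len(u))]@R;o=-R.T@t
    return (o+r*((z-o[2])/r[:,2])[:,None])[:,:2]
def proj(c,P):
    K,d,R,t=c;return cv2.projectPoints(np.float64(P).reshape(-1,1,3),cv2.Rodrigues(R)[0],t,K,d)[0].reshape(-1,2)
def go(p,yaw):
    """shift cm / rotvec deg from now to TCP p, pointing down, jaw axis x at world angle yaw (mod pi)"""
    s=status.state();R0=Ro.from_quat(s['orientation'])
    best=None
    for k in(0,np.pi):
        a=yaw+k;X=np.array([np.cos(a),np.sin(a),0]);Z=np.array([0,0,-1.]);R=Ro.from_matrix(np.c_[X,np.cross(Z,X),Z])
        v=(R0.inv()*R).as_rotvec(degrees=True)
        if best is None or np.linalg.norm(v)<np.linalg.norm(best):best=v
    print('shift cm',np.round(R0.inv().apply(np.array(p)-s['ee_pos'])*100,2),'rot',np.round(best,2),'q6',round(s['qpos'][5],2))
E
python3 - <<'E'
from h import *
im=cv2.imread('pics/top0.png');c=cam('top')
hsv=cv2.cvtColor(im,cv2.COLOR_BGR2HSV)
cv2.imwrite('pics/cropF.png',cv2.resize(im[190:320,330:515],None,fx=4,fy=4,interpolation=cv2.INTER_CUBIC))
cv2.imwrite('pics/cropT.png',cv2.resize(im[165:280,100:265],None,fx=4,fy=4,interpolation=cv2.INTER_CUBIC))
m=((hsv[...,2]>135)&(hsv[...,1]<60)).astype(np.uint8)*255
for nm,(x0,y0,x1,y1),z in(("fix",(330,190,515,320),.012),("tray",(100,165,265,280),.014)):
    mm=np.zeros_like(m);mm[y0:y1,x0:x1]=m[y0:y1,x0:x1]
    mm=cv2.morphologyEx(mm,cv2.MORPH_CLOSE,np.ones((3,3)))
    cs,_=cv2.findContours(mm,cv2.RETR_EXTERNAL,cv2.CHAIN_APPROX_NONE);k=max(cs,key=cv2.contourArea)
    w=cast(c,k.reshape(-1,2),z)
    r=cv2.minAreaRect((w*1000).astype(np.float32));print(nm,r,np.round(cv2.boxPoints(r)))
    print(np.round(proj(c,np.c_[cv2.boxPoints(r)/1000,[z]*4])))
E
```

```text
fix ((510.03192138671875, -202.66697692871094), (70.0655746459961, 299.48028564453125), 29.437387466430664) [[ 406.  -89.]
 [ 553. -350.]
 [ 614. -316.]
 [ 467.  -55.]]
[[359. 312.]
 [503. 231.]
 [483. 198.]
 [339. 277.]]
tray ((543.8045654296875, 224.05923461914062), (191.68724060058594, 284.1827697753906), 4.8572773933410645) [[436. 358.]
 [460.  74.]
 [651.  91.]
 [627. 374.]]
[[100. 290.]
 [264. 279.]
 [258. 173.]
 [100. 183.]]
```

```bash
sleep 0
```

```text
(no output)
```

View pics/cropF.png

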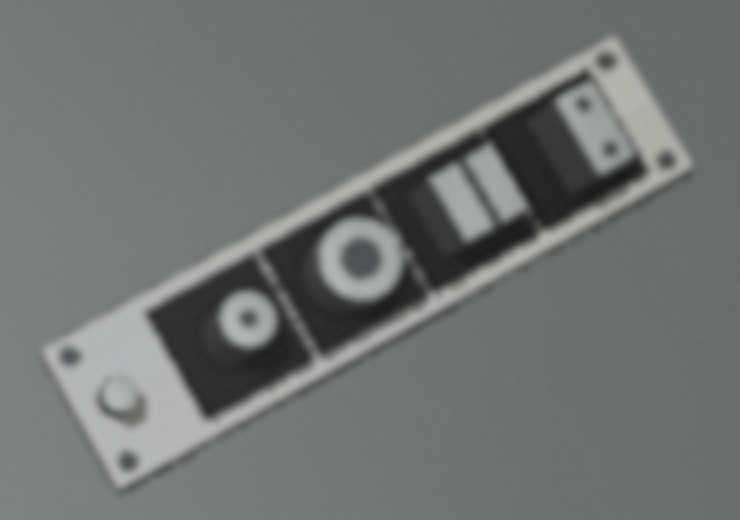

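View pics/cropT.png

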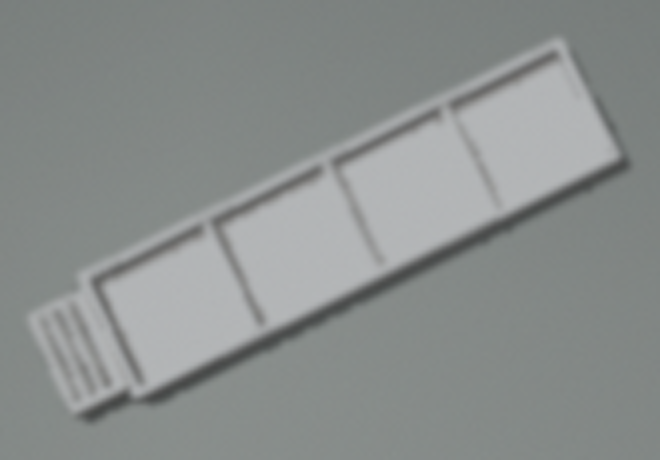

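The fixture measures 70 x 299.5 mm, which matches. The crop shows post, pin (one dot), knob (spot), square (line), oblong (two dots), all steel. The tray mask leaked, so I redo it with a higher threshold and check the part tops too.

Run:
```python
from h import *
im=cv2.imread('pics/top0.png');c=cam('top');g=im.min(2)
print(g[170:175,110:115].mean(), g[230,200], g[200,200],g[270,250])
for th in(140,150,158):
    m=np.zeros_like(g);m[165:280,100:265]=(g[165:280,100:265]>th)*255
    m=cv2.morphologyEx(m,cv2.MORPH_CLOSE,np.ones((5,5)))
    k=max(cv2.findContours(m,0,1)[0],key=cv2.contourArea).reshape(-1,2)
    r=cv2.minAreaRect((cast(c,k,.014)*1000).astype(np.float32));print(th,r)
    k2=k[k[:,0]>135]; b=cv2.boxPoints(r)
    print(np.round(b),np.round(proj(c,np.c_[b/1000,[.014]*4])).tolist())
# fixture-derived positions vs part tops
O=np.array([.51003,-.20267]);d=np.array([.4365-.5835,-.072+.333]);d/=np.linalg.norm(d);print('fix dir',d,np.degrees(np.arctan2(d[1],d[0])))
for n,y,h in(("pin",.087,.052),("knob",.029,.036),("square",-.029,.040),("oblong",-.087,.044)):
    P=O+d*y;z=.019+h
    px=proj(c,[[*P,z]])[0]
    m=np.zeros_like(g);x,yy=px.astype(int);m[yy-22:yy+22,x-22:x+22]=(g[yy-22:yy+22,x-22:x+22]>125)*255
    cc=[cv2.convexHull(q) for q in cv2.findContours(m,0,1)[0]]
    print(n,np.round(P,4),np.round(px,1),[ (np.round(cv2.minAreaRect(q)[0],1).tolist(),cv2.contourArea(q)) for q in cc if cv2.contourArea(q)>40])
```

```text
123.52 163 174 131
140 ((559.3304443359375, 226.74392700195312), (63.6827278137207, 265.73101806640625), 28.120847702026367)
[[469. 329.]
 [594.  95.]
 [650. 125.]
 [525. 359.]] [[118.0, 272.0], [255.0, 204.0], [239.0, 173.0], [103.0, 239.0]]
150 ((559.1053466796875, 226.29891967773438), (62.117313385009766, 263.8744812011719), 28.405771255493164)
[[469. 328.]
 [595.  95.]
 [649. 125.]
 [524. 357.]] [[119.0, 271.0], [255.0, 203.0], [239.0, 173.0], [104.0, 240.0]]
158 ((558.8575439453125, 226.2609100341797), (60.79243469238281, 262.1446228027344), 28.122159957885742)
[[470. 328.]
 [594.  96.]
 [647. 125.]
 [524. 356.]] [[119.0, 271.0], [254.0, 204.0], [239.0, 174.0], [105.0, 240.0]]
fix dir [-0.49073666  0.87130794] 119.38901146632034
pin [ 0.4673 -0.1269] [385.  272.4] [([396.2, 289.3], 61.5), ([391.5, 269.5], 131.5), ([374.6, 268.6], 941.5)]
knob [ 0.4958 -0.1774] [413.4 257.3] [([424.6, 273.6], 61.0), ([394.5, 269.5], 72.0), ([419.5, 254.5], 297.0), ([406.6, 242.3], 149.5)]
square [ 0.5243 -0.2279] [443.1 240.7] [([454.8, 256.4], 73.0), ([425.0, 253.0], 109.5), ([445.0, 240.2], 123.0), ([453.7, 235.3], 109.0), ([437.0, 225.6], 149.5)]
oblong [ 0.5527 -0.2785] [472.5 224.3] [([453.8, 235.4], 94.5), ([475.3, 224.4], 1303.5)]
```

The parts sit about 7 px (13 mm) along the row from where the plate's centre would put them. So the row's origin isn't the plate's centre: the post is about 21 mm in from its end. I'll use the part tops and insert edges instead.

Run:
```python
from h import *
im=cv2.imread('pics/top0.png');c=cam('top');g=im.min(2)
C=np.array([.51003,-.20267]);d=np.array([-0.4907,.8713]);n=np.array([-d[1],d[0]])
tops=dict(pin=((391.5,269.5),.071),knob=((419.5,254.5),.055))
for k,(p,z) in tops.items():
    w=cast(c,[p],z)[0]-C;print(k,'y',w@d*1000,'x',w@n*1000)
# black inserts extent at z=.022
m=np.zeros_like(g);m[190:320,330:515]=(im.max(2)[190:320,330:515]<70)*255
m=cv2.morphologyEx(m,cv2.MORPH_CLOSE,np.ones((13,13)))
k=max(cv2.findContours(m,0,1)[0],key=cv2.contourArea).reshape(-1,2)
r=cv2.minAreaRect((cast(c,k,.022)*1000).astype(np.float32));print(r)
w=np.array(r[0])/1000-C;print('inserts centre y',w@d*1000,w@n*1000)
# square top: contours at z .059
for p in((445.0,240.2),(453.7,235.3)):
    w=cast(c,[p],.059)[0]-C;print('sq half',w@d*1000,w@n*1000)
m=np.zeros_like(g);m[205:240,465:492]=(g[205:240,465:492]>150)*255
print([(cv2.minAreaRect(q)) for q in cv2.findContours(m,0,1)[0]])
# tray
T=np.array([.5591,.2263]);a=np.radians(90+28.3);dt=np.array([np.cos(a),np.sin(a)]);print('tray O',T-.014*dt)
O=T-.014*dt;v=im.copy();nt=np.array([-dt[1],dt[0]])
for y in(.118,-.118,.060,.056,0.002,-.002,-.056,-.06):
    q=proj(c,[[*(O+dt*y+nt*s),.014] for s in(.031,-.031)]);q=np.round(q*16).astype(int)
    cv2.line(v,tuple(map(int,q[0])),tuple(map(int,q[1])),(0,0,255),1,cv2.LINE_AA,4)
cv2.imwrite('pics/trayfit.png',cv2.resize(v[165:280,100:265],None,fx=4,fy=4))
```

```text
pin y 75.11212787239019 x 0.9756197033484688
knob y 17.449425753696257 x 0.8720926433161915
((514.1971435546875, -213.0109405517578), (51.50911331176758, 224.760986328125), 29.452465057373047)
inserts centre y -11.054878845031752 1.4434673495483452
sq half -32.270110560028975 0.7609137234378689
sq half -49.819270877570126 0.6388149320827454
[((488.6000671386719, 237.20001220703125), (1.7888542413711548, 6.260990142822266), 63.43495178222656), ((478.1323547363281, 221.2205810546875), (18.693342208862305, 7.888935565948486), 59.03623962402344), ((477.0, 212.5), (1.0, 0.0), -90.0), ((482.2896423339844, 212.43936157226562), (31.611698150634766, 16.514055252075195), 33.17851257324219)]
tray O [0.56573723 0.21397332]
```

View pics/trayfit.png

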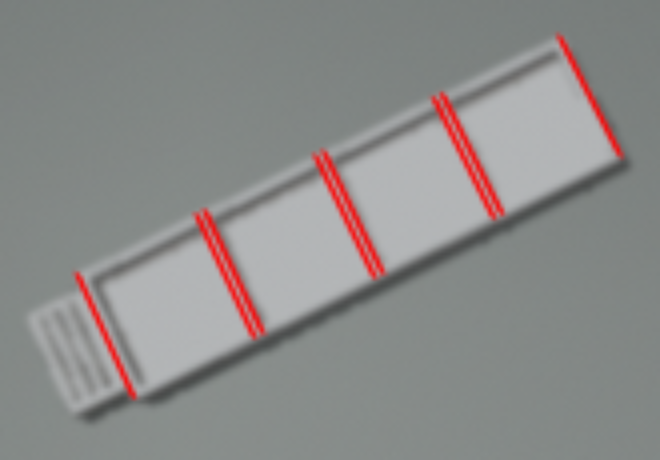

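Run:
```python
from h import *
go([.515,-.213,.2],np.radians(29.4))
```

```text
shift cm [18.17 41.86 -0.18] rot [-6.000e-02 -7.000e-02  7.944e+01] q6 -0.28
```

Run:
```python
from h import *
a,b=cam('top'),cam('side')
for n,p,q in(("cap",(572,351),(307,408)),("glass",(277,72),(437,190)),("box",(618,248),(510,475))):
    f=lambda c,p:cv2.undistortPoints(np.float64([[p]]),c[0],c[1]).reshape(2,1)
    X=cv2.triangulatePoints(np.c_[a[2],a[3]],np.c_[b[2],b[3]],f(a,p),f(b,q));print(n,(X[:3]/X[3]).ravel())
```

```text
cap [ 0.34263321 -0.41083296  0.12575489]
glass [0.80271576 0.06127873 0.08795783]
box [ 0.51376339 -0.52514769  0.08353341]
```

>>> apply_moves --plan '[18.2, 41.9, -1, 0, 0, 79.4, 1, 18.2, 41.9, -1, 0, 0, 79.4, 1, 18.2, 41.9, -1, 0, 0, 79.4, 1, 18.2, 41.9, -1, 0, 0, 79.4, 1, 18.2, 41.9, -1, 0, 0, 79.4, 1]'

```text
time: 0.65
ee_pos: [0.3422, -0.3711, 0.2032]
orientation: [0.816, 0.578, -0.0, -0.001]
ft_force: [0.8, -0.8, -1.2]
opening: 0.0857
```

Run:
```python
from h import *
go([.515,-.213,.2],np.radians(29.4))
```

```text
shift cm [20.65 11.06  0.32] rot [-6.000e-02 -1.000e-02  4.124e+01] q6 -1.39
```

>>> apply_moves --plan '[20.6, 11.1, 0.3, 0, 0, 41.2, 1, 20.6, 11.1, 0.3, 0, 0, 41.2, 1, 20.6, 11.1, 0.3, 0, 0, 41.2, 1, 20.6, 11.1, 0.3, 0, 0, 41.2, 1, 20.6, 11.1, 0.3, 0, 0, 41.2, 1]'

```text
time: 1.15
ee_pos: [0.5139, -0.2141, 0.2002]
orientation: [0.965, 0.264, -0.0, -0.001]
ft_force: [0.6, -1.3, 0.4]
opening: 0.0854
```

Run:
```python
from h import *
go([.515,-.213,.2],np.radians(29.4))
st=status.state();print(st['qpos'],np.abs(st['qvel']).max())
cv2.imwrite('pics/w1.png',get_image('wrist'))
```

```text
shift cm [ 0.15 -0.04  0.02] rot [-0.07  0.02  1.22] q6 -2.49
[-1.14287543e-01  2.69121483e-01  1.30999688e-01 -7.58690006e-04
 -1.43372530e+00 -2.49277432e+00] 2.180565539864277
```

View pics/w1.png

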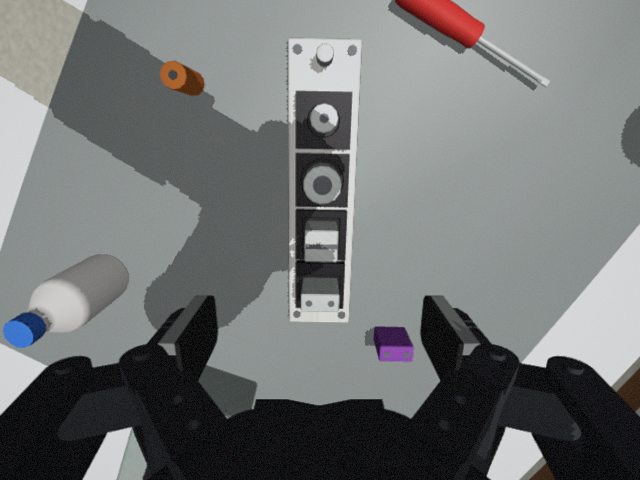

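This view shows the row from the post (325,55): pin (324,118), knob (322,184), square (321,240), oblong (320,290). The arm was still settling, so I hold and retake. At this wrist turn, joint 6 (-2.49) would run past its range at the tray, so I will also half-turn the tool.

>>> apply_moves --plan '[0.1, 0, 0, 0, 0, 1.2, 1, 0.1, 0, 0, 0, 0, 1.2, 1, 0.1, 0, 0, 0, 0, 1.2, 1]'

```text
time: 1.5
ee_pos: [0.5188, -0.2094, 0.1985]
orientation: [0.968, 0.25, -0.0, -0.001]
ft_force: [0.2, -0.2, 0.2]
opening: 0.0854
```

```bash
cat > parts.py <<'E'
from h import *
import sys
def look(name):
    st=status.state();im=get_image('wrist');cv2.imwrite(f'pics/{name}.png',im)
    print('vel',np.abs(st['qvel']).max());return im,cam('wrist',st)
E
python3 - <<'E'
from parts import *
im,c=look('w2');g=im.min(2)
O=np.array([.5149,-.2133]);d=np.array([-0.4907,.8713]);n=np.array([-d[1],d[0]])
roi=(30,285,330,365)
for nm,z,mask in(("plate",.012,None),):
    m=np.zeros_like(g);m[30:330,280:370]=(g[30:330,280:370]>150)*255
    m=cv2.morphologyEx(m,cv2.MORPH_CLOSE,np.ones((3,3)))
    k=max(cv2.findContours(m,0,1)[0],key=cv2.contourArea).reshape(-1,2)
    r=cv2.minAreaRect((cast(c,k,z)*1000).astype(np.float32));w=np.array(r[0])/1000-O
    print(nm,r,'rel O y,x',w@d*1000,w@n*1000)
m=np.zeros_like(g);m[80:315,285:360]=(im.max(2)[80:315,285:360]<60)*255
m=cv2.morphologyEx(m,cv2.MORPH_CLOSE,np.ones((13,13)))
k=max(cv2.findContours(m,0,1)[0],key=cv2.contourArea).reshape(-1,2)
r=cv2.minAreaRect((cast(c,k,.022)*1000).astype(np.float32));w=np.array(r[0])/1000-O;print('ins',r,'rel',w@d*1000,w@n*1000)
for nm,y,z in(("pin",.087,.071),("knob",.029,.055),("sq",-.029,.059),("ob",-.087,.063)):print(nm,proj(c,[[*(O+d*y),z]]))
cv2.imwrite('pics/w2c.png',cv2.resize(im[90:325,280:370],None,fx=2.5,fy=2.5,interpolation=cv2.INTER_CUBIC))
E
```

```text
vel 0.01564826574386634
plate ((517.9414672851562, -193.14488220214844), (91.55010223388672, 307.02874755859375), 29.159265518188477) rel O y,x 16.068706140441922 -12.540146748962355
ins ((518.7821044921875, -219.2915802001953), (52.01692581176758, 211.33702087402344), 29.542678833007812) rel -7.1254125027466015 -0.4424092398071294
pin [[312.2476077  119.18891457]]
knob [[313.29840044 186.55590205]]
sq [[313.91609523 248.19618452]]
ob [[314.49786543 305.37112266]]
```

View pics/w2c.png

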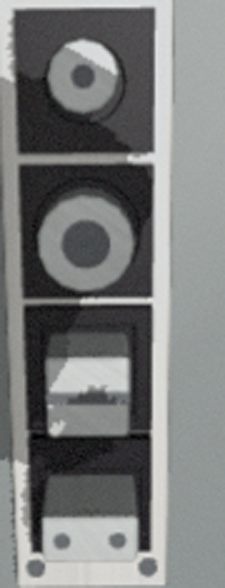

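The part tops agree with the top-camera prediction within about 1 px (1 mm): pin (313,120), knob (314,187), square (315,248), oblong (316,307). Now the half turn.

>>> apply_moves --plan '[0, 0, 0, 0, 0, -60, 1, 0, 0, 0, 0, 0, -60, 1, 0, 0, 0, 0, 0, -60, 1, 0, 0, 0, 0, 0, -60, 1, 0, 0, 0, 0, 0, -60, 1]'

```text
time: 2.05
ee_pos: [0.518, -0.2106, 0.199]
orientation: [0.808, 0.589, 0.001, -0.001]
ft_force: [-0.6, 0.1, -1.5]
opening: 0.0853
```

>>> apply_moves --plan '[0, 0, 0, 0, 0, -60, 1, 0, 0, 0, 0, 0, -60, 1, 0, 0, 0, 0, 0, -60, 1, 0, 0, 0, 0, 0, -60, 1, 0, 0, 0, 0, 0, -60, 1]'

```text
time: 2.55
ee_pos: [0.5173, -0.2114, 0.1993]
orientation: [0.536, 0.844, 0.001, -0.001]
ft_force: [-0.8, 0.6, -0.8]
opening: 0.0854
```

>>> apply_moves --plan '[0, 0, 0, 0, 0, -60, 1, 0, 0, 0, 0, 0, -60, 1, 0, 0, 0, 0, 0, -60, 1, 0, 0, 0, 0, 0, -60, 1, 0, 0, 0, 0, 0, -60, 1]'

```text
time: 3.05
ee_pos: [0.5166, -0.2122, 0.1996]
orientation: [0.19, 0.982, 0.001, -0.0]
ft_force: [-0.2, -0.2, -0.7]
opening: 0.0857
```

>>> apply_moves --plan '[0, 0, 0, 0, 0, -60, 1, 0, 0, 0, 0, 0, -60, 1, 0, 0, 0, 0, 0, -60, 1, 0, 0, 0, 0, 0, -60, 1, 0, 0, 0, 0, 0, -60, 1]'

```text
time: 3.55
ee_pos: [0.516, -0.2131, 0.2]
orientation: [-0.183, 0.983, 0.001, 0.0]
ft_force: [-0.3, -0.2, 0.5]
opening: 0.085
```

Run:
```python
from h import *
go([.515,-.213,.2],np.radians(29.4))
```

```text
shift cm [ 0.09  0.05 -0.  ] rot [ 0.1   0.08 -8.31] q6 0.48
```

>>> apply_moves --plan '[0.1, 0, 0, 0, 0, -8.3, 1, 0.1, 0, 0, 0, 0, -8.3, 1, 0.1, 0, 0, 0, 0, -8.3, 1, 0.1, 0, 0, 0, 0, -8.3, 1, 0.1, 0, 0, 0, 0, -8.3, 1]'

```text
time: 4.05
ee_pos: [0.515, -0.2136, 0.2]
orientation: [-0.253, 0.968, 0.001, 0.001]
ft_force: [-1.8, -0.3, -0.0]
opening: 0.0853
```

Run:
```python
from parts import *
im,c=look('w3');go([.515,-.213,.2],np.radians(29.4))
O=np.array([.5149,-.2133]);d=np.array([-0.4907,.8713])
P=proj(c,[[*(O+d*y),z] for nm,y,z in(("pin",.087,.071),("knob",.029,.055),("sq",-.029,.059),("ob",-.087,.063))]);print(P)
x0,y0=(P.min(0)-30).astype(int);x1,y1=(P.max(0)+30).astype(int);print(x0,y0)
cv2.imwrite('pics/w3c.png',cv2.resize(im[y0:y1,x0:x1],None,fx=2,fy=2,interpolation=cv2.INTER_CUBIC))
```

```text
vel 0.008576419151398488
shift cm [-0.02  0.05 -0.  ] rot [ 0.1   0.09 -0.09] q6 0.63
[[318.2239093  306.24128855]
 [318.17818801 244.22124   ]
 [318.06747476 184.59251429]
 [317.94340167 117.13509333]]
287 87
```

View pics/w3c.png

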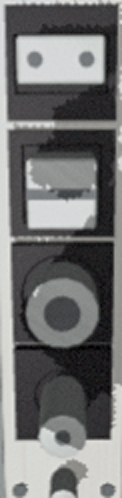

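The flipped view agrees too: pin (318.5,306), knob (318,244), oblong (318,117), all within about 1 px, and the square (317.5,183) within 1.7 px. Now to the pin, the steel one next to the post.

```bash
cat >> h.py <<'E'
OF=np.array([.5149,-.2133]);DF=np.array([-0.4907,.8713]);YF=np.radians(29.4)
def fx(y,z):return [*(OF+DF*y),z]
E
python3 - <<'E'
from h import *
go(fx(.087,.12),YF);go(fx(.087,.039),YF)
E
```

```text
shift cm [0.03 8.71 8.01] rot [ 0.1   0.09 -0.09] q6 0.63
shift cm [ 0.04  8.7  16.11] rot [ 0.1   0.09 -0.09] q6 0.63
```

>>> apply_moves --plan '[0, 8.7, 7, 0, 0, 0, 1, 0, 8.7, 7, 0, 0, 0, 1, 0, 8.7, 7, 0, 0, 0, 1, 0, 8.7, 7, 0, 0, 0, 1, 0, 8.7, 7, 0, 0, 0, 1]' --force 40

```text
time: 4.6
ee_pos: [0.4738, -0.138, 0.1314]
orientation: [-0.253, 0.967, 0.0, 0.002]
ft_force: [0.9, -0.2, 1.3]
opening: 0.0854
```

Run:
```python
from h import *
go(fx(.087,.039),YF)
im=get_image('wrist');cv2.imwrite('pics/w4.png',im)
```

```text
shift cm [0.15 0.12 9.24] rot [-0.01  0.18 -0.07] q6 0.48
```

View pics/w4.png

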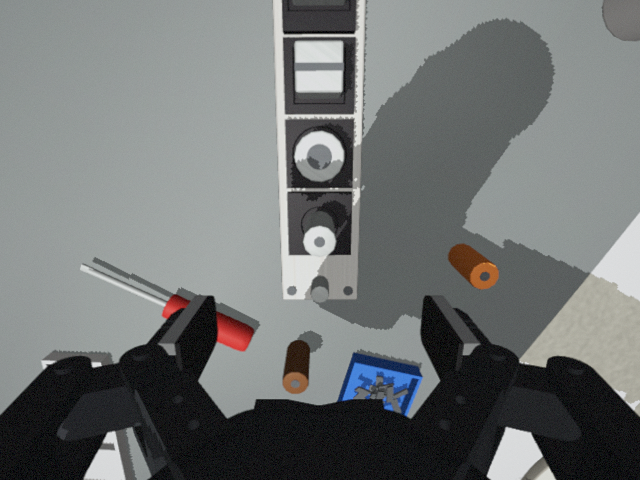

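The steel pin (319,242) is centred between the fingers. The brown pin (295,380) and the screwdriver (205,320) are clear of the finger path. Descend.

>>> apply_moves --plan '[0.1, 0.1, 4, 0, 0, 0, 1, 0.1, 0.1, 7, 0, 0, 0, 1, 0.1, 0.1, 9.2, 0, 0, 0, 1, 0.1, 0.1, 9.2, 0, 0, 0, 1, 0.1, 0.1, 9.2, 0, 0, 0, 1]'

```text
time: 5.15
ee_pos: [0.4745, -0.1385, 0.0407]
orientation: [-0.253, 0.968, -0.0, 0.002]
ft_force: [0.6, 0.2, 1.1]
opening: 0.0859
```

Run:
```python
from h import *
go(fx(.087,.039),YF)
cv2.imwrite('pics/s5.png',get_image('side')[230:430,200:500])
```

```text
shift cm [0.15 0.2  0.17] rot [-0.1   0.26 -0.13] q6 0.48
```

View pics/s5.png

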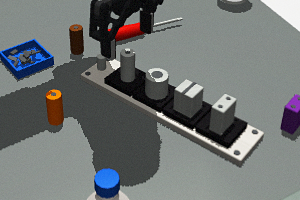

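>>> apply_moves --plan '[0.2, 0.2, 0.2, 0, 0, 0, 1, 0.2, 0.2, 0.2, 0, 0, 0, -1, 0.2, 0.2, 0.2, 0, 0, 0, -1, 0.2, 0.2, 0.2, 0, 0, 0, -1, 0.2, 0.2, 0.2, 0, 0, 0, -1]'

```text
time: 5.7
ee_pos: [0.4723, -0.1375, 0.0394]
orientation: [-0.253, 0.968, -0.0, 0.003]
ft_force: [0.4, 0.5, 0.6]
opening: 0.028
```

>>> apply_moves --plan '[0, 0, 0, 0, 0, 0, -1, 0, 0, 0, 0, 0, 0, -1, 0, 0, 0, 0, 0, 0, -1, 0, 0, 0, 0, 0, 0, -1, 0, 0, 0, 0, 0, 0, -1]'

```text
time: 6.2
ee_pos: [0.4723, -0.1376, 0.0394]
orientation: [-0.253, 0.968, -0.0, 0.003]
ft_force: [-0.5, 0.3, -0.5]
opening: 0.0001
```

Run:
```python
from h import *
s=status.state();print(s['ee_pos'],s['opening'],s['ft_force']);go(fx(.087,.039),YF)
cv2.imwrite('pics/s6.png',cv2.resize(get_image('side')[230:380,250:450],None,fx=3,fy=3))
```

```text
[ 0.47232363 -0.13755986  0.03936937] 0.00011731830556940732 [-0.49949772  0.31727863 -0.52440579]
shift cm [0.01 0.01 0.04] rot [-0.15  0.35 -0.12] q6 0.48
```

View pics/s6.png

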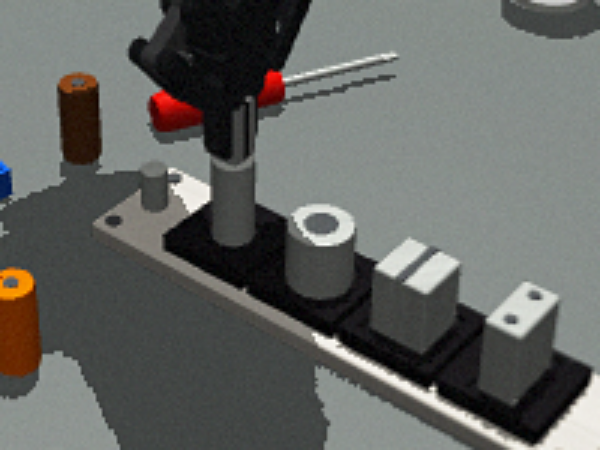

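The fingers shut fully (opening 0), and they show at the pin's top or behind it. I'll check the TCP's projection before doing anything else.

Run:
```python
from h import *
s=status.state();e=s['ee_pos']
for n in('side','top'):
    im=get_image(n);c=cam(n)
    p=proj(c,[e,fx(.087,.071),fx(.087,.019)]);print(n,p)
    x,y=p[0].astype(int);v=im.copy()
    for q,col in zip(p,((0,0,255),(0,255,0),(255,0,0))):cv2.drawMarker(v,tuple(map(int,np.round(q))),col,cv2.MARKER_CROSS,5)
    cv2.imwrite(f'pics/{n}7.png',cv2.resize(v[max(0,y-65):y+65,x-80:x+80],None,fx=4,fy=4))
    cv2.imwrite(f'pics/{n}7full.png',im)
cv2.imwrite('pics/w7.png',get_image('wrist'))
```

```text
side [[325.78686947 297.78408108]
 [325.69687153 281.79520204]
 [325.71946449 307.77099757]]
top [[388.59194296 272.04510168]
 [391.3775405  269.56555354]
 [386.85322149 273.66896224]]
```

View pics/side7.png

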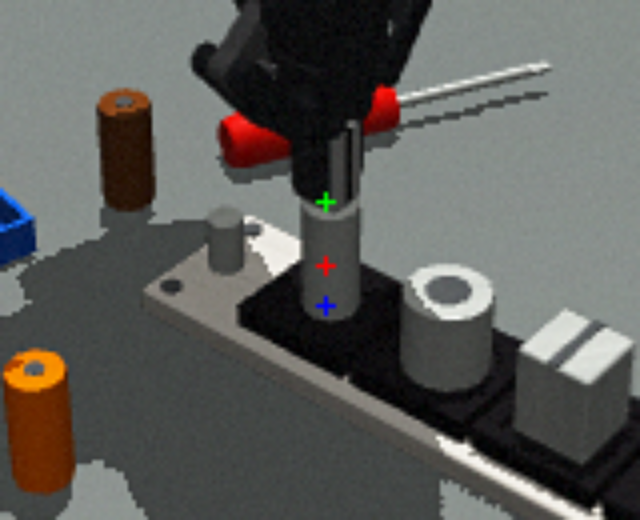

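View pics/top7.png

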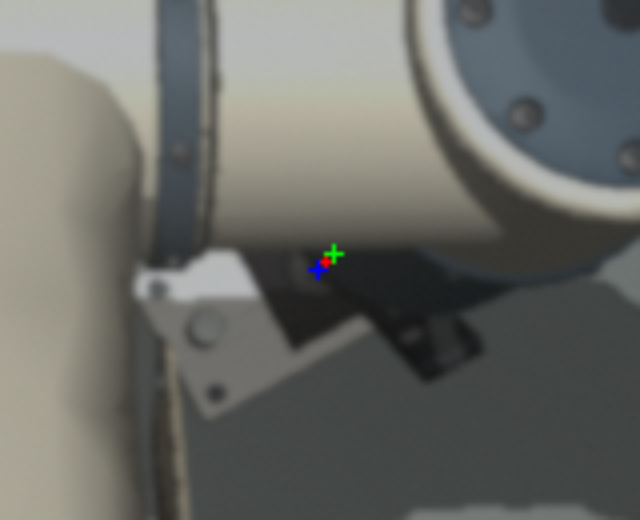

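View pics/w7.png

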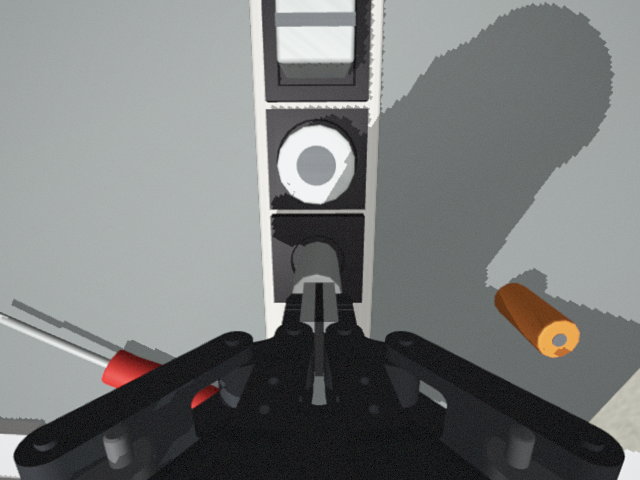

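The TCP mark (red) sits about 30 mm below the visible fingertips, which are right at the pin's top, with no force reading. So the tips are not where the pose says they should be. I back straight off and measure the tip in clear air.

>>> apply_moves --plan '[0, 0, -3, 0, 0, 0, -1, 0, 0, -7, 0, 0, 0, -1, 0, 0, -8, 0, 0, 0, -1, 0, 0, -8, 0, 0, 0, -1, 0, 0, -8, 0, 0, 0, -1]'

```text
time: 6.9
ee_pos: [0.4712, -0.1374, 0.1185]
orientation: [-0.253, 0.968, -0.0, 0.003]
ft_force: [-0.4, 0.5, -0.9]
opening: 0.0
```

Run:
```python
from h import *
s=status.state();e=s['ee_pos'];print(e,s['opening'],np.abs(s['qvel']).max())
im=get_image('side');c=cam('side')
up=e+[0,0,.019];up2=e+[0,0,.03]
p=proj(c,[e,up,up2]);x,y=p[0].astype(int);v=im.copy();print(p)
v=cv2.resize(v[y-90:y+60,x-80:x+80],None,fx=4,fy=4)
for q,col in zip(p,((0,0,255),(0,255,0),(255,0,0))):cv2.drawMarker(v,(int((q[0]-x+80)*4),int((q[1]-y+90)*4)),col,cv2.MARKER_CROSS,10)
cv2.imwrite('pics/side8.png',v)
s=status.state();w=get_image('wrist');cw=cam('wrist',s)
p=proj(cw,[s['ee_pos']+[0,0,k] for k in(0,.019,.03)]);print(p)
v=w.copy()
for q,col in zip(p,((0,0,255),(0,255,0),(255,0,0))):cv2.drawMarker(v,tuple(map(int,np.round(q))),col,cv2.MARKER_CROSS,7)
cv2.imwrite('pics/w8.png',v[150:450])
```

```text
[ 0.47121781 -0.13738104  0.1185355 ] 1.0723291945133052e-05 0.020865075445830612
[[325.04817259 256.6053306 ]
 [325.03247885 246.05522572]
 [325.02336356 239.82461687]]
[[317.43039035 273.50749506]
 [317.12817668 288.27007235]
 [316.92184788 298.35053138]]
```

View pics/side8.png

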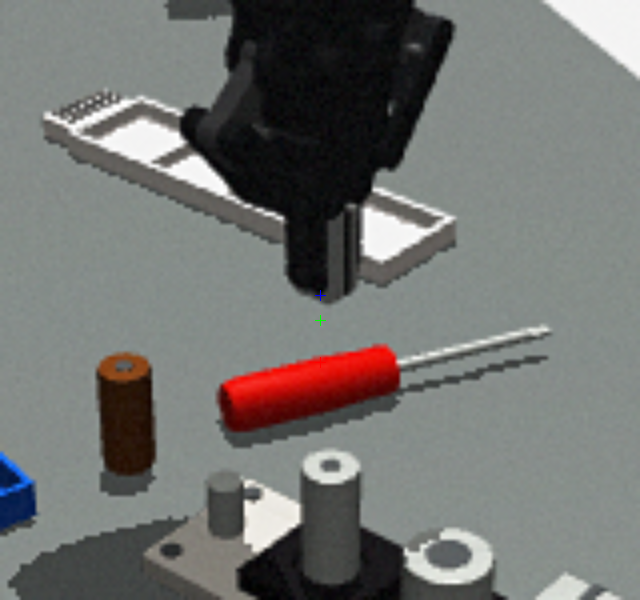

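View pics/w8.png

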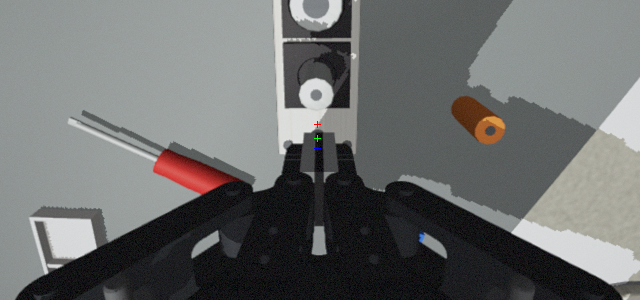

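Measured in clear air, the shut tips lie about 33 mm behind the reported TCP. The side view puts the +30 mm mark on the tip, and the wrist view puts the pad's front edge at (318,283), which needs about 32 mm. I go by the pictures and lower every grasp by that amount. Nothing was touched, and the pin still stands. Now I open and go down to TCP z≈0.005, which puts the tips about 20 mm above the pin's underside.

Run:
```python
from h import *
go(fx(.087,.005),YF)
```

```text
shift cm [-0.08 -0.06 11.29] rot [-0.05  0.23 -0.12] q6 0.48
```

>>> apply_moves --plan '[0, 0, 0, 0, 0, 0, 1, 0, 0, 0, 0, 0, 0, 1, 0, 0, 0, 0, 0, 0, 1, 0, 0, 0, 0, 0, 0, 1, 0, 0, 0, 0, 0, 0, 1]'

```text
time: 7.5
ee_pos: [0.4708, -0.1374, 0.1179]
orientation: [-0.253, 0.968, 0.0, 0.002]
ft_force: [-1.3, -0.2, 0.2]
opening: 0.0724
```

>>> apply_moves --plan '[0, 0, 0, 0, 0, 0, 1, 0, 0, 0, 0, 0, 0, 1, 0, 0, 3, 0, 0, 0, 1, 0, 0, 5, 0, 0, 0, 1, 0, 0, 5, 0, 0, 0, 1]'

```text
time: 8.0
ee_pos: [0.4687, -0.1371, 0.0654]
orientation: [-0.252, 0.968, 0.001, -0.001]
ft_force: [-0.3, -0.3, 0.8]
opening: 0.0856
```

Run:
```python
from h import *
go(fx(.087,.005),YF)
```

```text
shift cm [-0.29 -0.22  6.04] rot [ 0.14 -0.04 -0.16] q6 0.48
```

>>> apply_moves --plan '[-0.3, -0.2, 2, 0, 0, 0, 1, -0.3, -0.2, 4, 0, 0, 0, 1, -0.3, -0.2, 6, 0, 0, 0, 1, -0.3, -0.2, 6, 0, 0, 0, 1, -0.3, -0.2, 6, 0, 0, 0, 1]'

```text
time: 8.5
ee_pos: [0.4729, -0.1375, 0.0065]
orientation: [-0.253, 0.968, 0.001, -0.0]
ft_force: [-0.1, -0.2, -0.3]
opening: 0.0859
```

Run:
```python
from h import *
go(fx(.087,.005),YF)
cv2.imwrite('pics/s9.png',cv2.resize(get_image('side')[230:380,250:450],None,fx=3,fy=3))
```

```text
shift cm [0.06 0.04 0.16] rot [ 0.08 -0.01 -0.13] q6 0.48
```

View pics/s9.png

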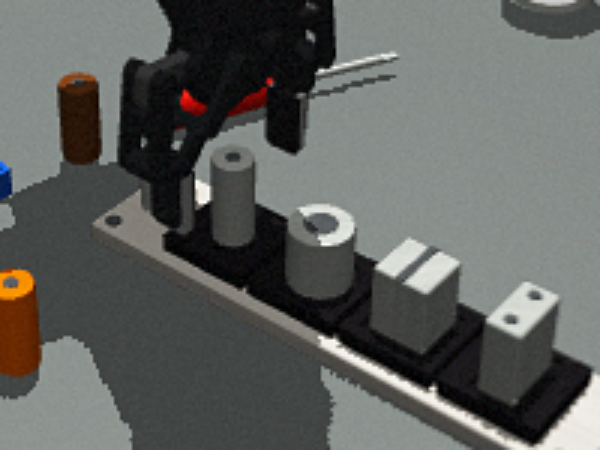

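The fingers now straddle the pin, left tip (172,225) and right tip (285,150), with the pin at (232,200) between them. Close.

>>> apply_moves --plan '[0, 0, 0, 0, 0, 0, -1, 0, 0, 0, 0, 0, 0, -1, 0, 0, 0, 0, 0, 0, -1, 0, 0, 0, 0, 0, 0, -1, 0, 0, 0, 0, 0, 0, -1]' --force 40

```text
time: 9.05
ee_pos: [0.4736, -0.1376, 0.0073]
orientation: [-0.253, 0.968, 0.0, 0.001]
ft_force: [-1.4, 0.3, 3.3]
opening: 0.0229
```

>>> apply_moves --plan '[0, 0, 0, 0, 0, 0, -1, 0, 0, 0, 0, 0, 0, -1, 0, 0, 0, 0, 0, 0, -1, 0, 0, 0, 0, 0, 0, -1]'

```text
time: 9.45
ee_pos: [0.4736, -0.1376, 0.0074]
orientation: [-0.253, 0.968, 0.0, 0.001]
ft_force: [-0.9, 0.9, 1.3]
opening: 0.023
```

Run:
```python
from h import *
s=status.state();print(s['ee_pos'],s['opening'],s['ft_force']);go(fx(.087,.005),YF)
cv2.imwrite('pics/s10.png',cv2.resize(get_image('side')[230:380,250:450],None,fx=4,fy=4))
```

```text
[ 0.47360511 -0.1375604   0.00736909] 0.023024778425130166 [-0.88642247  0.93526245  1.2730439 ]
shift cm [0.12 0.07 0.24] rot [ 0.03  0.08 -0.12] q6 0.48
```

View pics/s10.png

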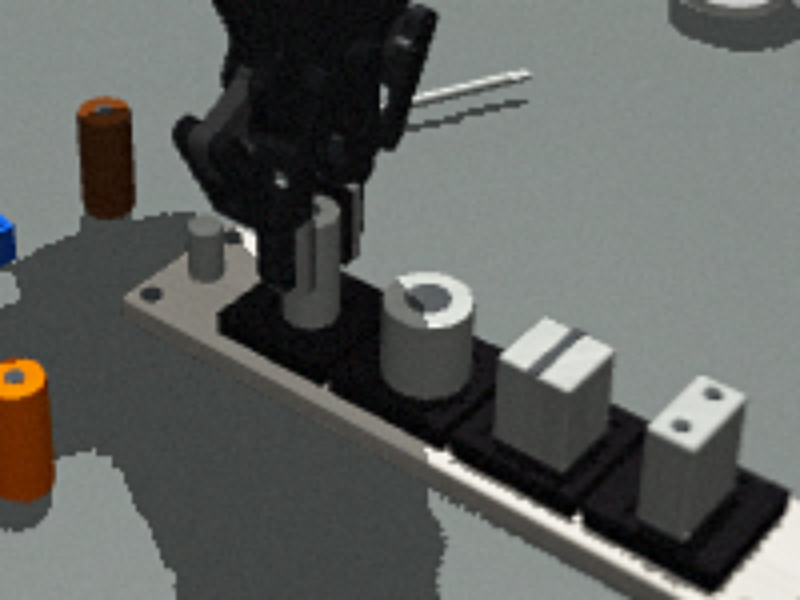

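Gripped at 23 mm opening (24 mm pin), with the tips roughly 17 mm above its underside. Lift.

>>> apply_moves --plan '[0, 0, -2, 0, 0, 0, -1, 0, 0, -5, 0, 0, 0, -1, 0, 0, -9, 0, 0, 0, -1, 0, 0, -10, 0, 0, 0, -1, 0, 0, -10, 0, 0, 0, -1]'

```text
time: 10.0
ee_pos: [0.4745, -0.1376, 0.1086]
orientation: [-0.253, 0.968, 0.0, 0.002]
ft_force: [0.6, 0.1, -3.0]
opening: 0.0228
```

```bash
cat >> h.py <<'E'
OT=np.array([.5657,.2140]);AT=np.radians(118.3);DT=np.array([np.cos(AT),np.sin(AT)]);YT=AT-np.pi/2
def tr(y,z):return [*(OT+DT*y),z]
E
python3 - <<'E'
from h import *
s=status.state();print(s['ee_pos'],s['opening'],s['ft_force'])
go(tr(.087,.11),YT)
cv2.imwrite('pics/s11.png',get_image('side')[100:400,150:550])
E
```

```text
[ 0.47454001 -0.13757825  0.10862147] 0.022810604851879145 [ 0.64527235  0.10687007 -3.00120389]
shift cm [-25.29  34.91  -0.06] rot [-0.05  0.25  0.98] q6 0.48
```

View pics/s11.png

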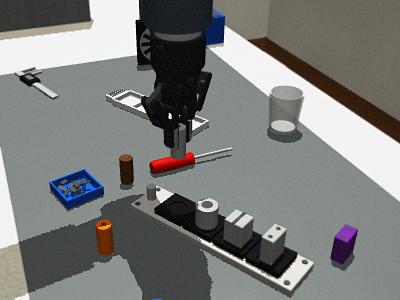

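The pin is up in the gripper and its insert (178,208) is empty. On to the tray.

>>> apply_moves --plan '[-25.3, 34.9, -0.5, 0, 0, 1, -1, -25.3, 34.9, -0.5, 0, 0, 1, -1, -25.3, 34.9, -0.5, 0, 0, 1, -1, -25.3, 34.9, -0.5, 0, 0, 1, -1, -25.3, 34.9, -0.5, 0, 0, 1, -1]'

```text
time: 10.55
ee_pos: [0.5008, 0.1122, 0.1081]
orientation: [-0.244, 0.97, 0.001, -0.001]
ft_force: [1.3, -0.4, -2.0]
opening: 0.0228
```

Run:
```python
from h import *
go(tr(.087,.11),YT)
```

```text
shift cm [-10.53  14.6   -0.19] rot [ 0.11 -0.14 -0.05] q6 -0.03
```

>>> apply_moves --plan '[-10.5, 14.6, -0.5, 0, 0, 0, -1, -10.5, 14.6, -0.5, 0, 0, 0, -1, -10.5, 14.6, -0.5, 0, 0, 0, -1, -10.5, 14.6, -0.5, 0, 0, 0, -1, -10.5, 14.6, -0.5, 0, 0, 0, -1]'

```text
time: 11.05
ee_pos: [0.5229, 0.2937, 0.1094]
orientation: [-0.246, 0.969, 0.0, -0.004]
ft_force: [-0.3, -0.3, -1.8]
opening: 0.0228
```

Run:
```python
from parts import *
go(tr(.087,-.0076),YT)
im,c=look('w12')
Y=[.118,-.118,.002,-.002,.060,.056,-.056,-.06]
N=np.array([-DT[1],DT[0]])
for y in Y:
    p=proj(c,[[*(OT+DT*y+N*s),.014] for s in(.031,-.031)])
    cv2.line(im,*[tuple(map(int,np.round(q))) for q in p],(0,0,255),1)
cv2.imwrite('pics/w12v.png',im)
```

```text
shift cm [-0.07 -0.37 11.7 ] rot [ 0.11 -0.41  0.14] q6 -0.27
vel 0.05841502831503474
```

View pics/w12v.png

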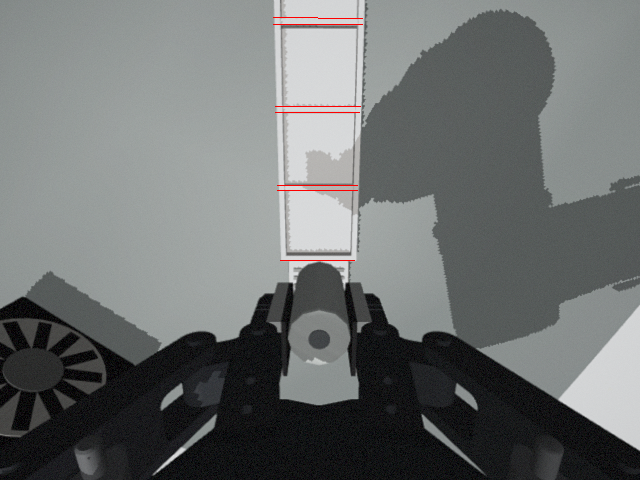

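The predicted tray walls (red) lie on the real ones within a pixel or two, and the pin hangs straight in the jaws (320,340). Lower it.

>>> apply_moves --plan '[-0.1, -0.4, 3, 0, 0, 0, -1, -0.1, -0.4, 6, 0, 0, 0, -1, -0.1, -0.4, 8.5, 0, 0, 0, -1, -0.1, -0.4, 10, 0, 0, 0, -1, -0.1, -0.4, 10.5, 0, 0, 0, -1]'

```text
time: 11.6
ee_pos: [0.5225, 0.2857, 0.0012]
orientation: [-0.244, 0.97, -0.002, -0.007]
ft_force: [0.0, 0.1, -1.8]
opening: 0.023
```

Run:
```python
from h import *
go(tr(.087,-.0076),YT)
```

```text
shift cm [-0.42  0.34  0.87] rot [ 0.03 -0.83 -0.02] q6 -0.26
```

>>> apply_moves --plan '[-0.4, 0.3, 0.2, 0, -0.8, 0, -1, -0.4, 0.3, 0.4, 0, -0.8, 0, -1, -0.4, 0.3, 0.5, 0, -0.8, 0, -1, -0.4, 0.3, 0.6, 0, -0.8, 0, -1]'

```text
time: 12.0
ee_pos: [0.5249, 0.2904, -0.0042]
orientation: [-0.244, 0.97, 0.0, 0.0]
ft_force: [0.5, -0.2, -1.8]
opening: 0.0227
```

Run:
```python
from h import *
go(tr(.087,-.0076),YT)
cv2.imwrite('pics/s13.png',cv2.resize(get_image('side')[130:260,230:380],None,fx=4,fy=4))
```

```text
shift cm [0.04 0.04 0.34] rot [ 0.04  0.05 -0.01] q6 -0.27
```

View pics/s13.png

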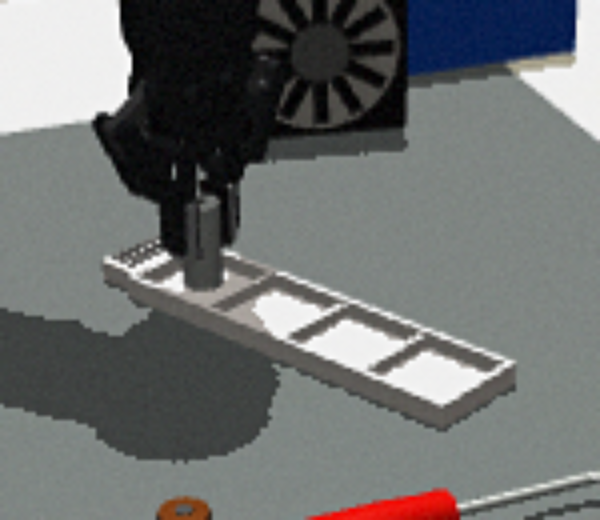

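The pin is over the first pocket (205,285), just above the floor, with the fingers clear of the walls. I ease down to contact.

>>> apply_moves --plan '[0, 0, 0.1, 0, 0, 0, -1, 0, 0, 0.2, 0, 0, 0, -1, 0, 0, 0.25, 0, 0, 0, -1, 0, 0, 0.25, 0, 0, 0, -1]'

```text
time: 12.45
ee_pos: [0.5247, 0.2904, -0.007]
orientation: [-0.244, 0.97, 0.0, 0.0]
ft_force: [0.7, -0.1, -2.8]
opening: 0.023
```

>>> apply_moves --plan '[0, 0, 0.1, 0, 0, 0, -1, 0, 0, 0.1, 0, 0, 0, -1]'

```text
time: 12.65
ee_pos: [0.5249, 0.2904, -0.0076]
orientation: [-0.244, 0.97, 0.0, 0.0]
ft_force: [-1.5, 0.3, 1.1]
opening: 0.0226
```

>>> apply_moves --plan '[0, 0, 0.05, 0, 0, 0, -1, 0, 0, 0.05, 0, 0, 0, -1]'

```text
time: 12.85
ee_pos: [0.5249, 0.2904, -0.0076]
orientation: [-0.245, 0.97, 0.0, 0.0]
ft_force: [-2.9, -0.7, 4.1]
opening: 0.0227
```

Contact: +4 N upward and no further descent. Release partly, then fully, then rise.

>>> apply_moves --plan '[0, 0, 0, 0, 0, 0, 1, 0, 0, 0, 0, 0, 0, 1, 0, 0, 0, 0, 0, 0, 1, 0, 0, 0, 0, 0, 0, 1, 0, 0, 0, 0, 0, 0, 1]'

```text
time: 13.35
ee_pos: [0.525, 0.2905, -0.0077]
orientation: [-0.245, 0.97, 0.0, 0.0]
ft_force: [0.6, 0.0, 0.9]
opening: 0.0855
```

>>> apply_moves --plan '[0, 0, 0, 0, 0, 0, 1, 0, 0, -3, 0, 0, 0, 1, 0, 0, -7, 0, 0, 0, 1, 0, 0, -12, 0, 0, 0, 1, 0, 0, -12, 0, 0, 0, 1]'

```text
time: 13.85
ee_pos: [0.5292, 0.2927, 0.1206]
orientation: [-0.245, 0.97, 0.002, 0.007]
ft_force: [1.1, 0.2, 0.5]
opening: 0.0852
```

Run:
```python
from parts import *
go(fx(.029,.11),YF)
im,c=look('w14')
cv2.imwrite('pics/s14.png',cv2.resize(get_image('side')[130:260,230:380],None,fx=4,fy=4))
```

```text
shift cm [ 25.35 -40.95   0.61] rot [ 0.06  0.89 -1.04] q6 -0.27
vel 0.11540899968305521
```

View pics/s14.png

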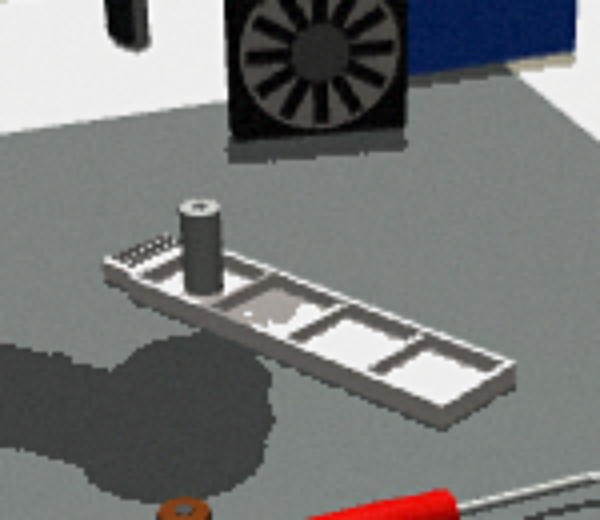

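View pics/w14.png

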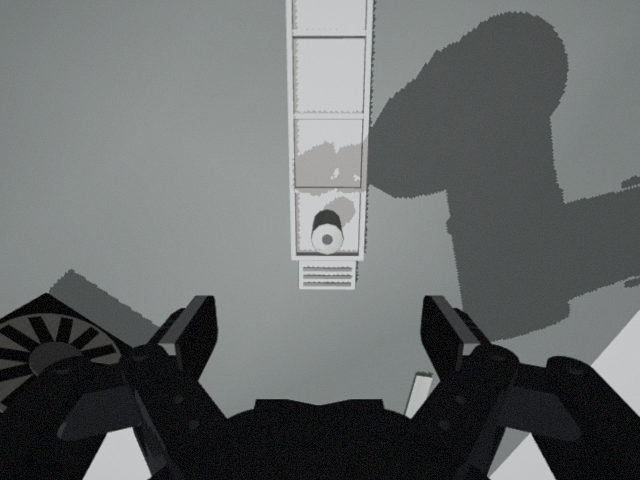

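The pin stands upright in the pocket by the tab: side view (205,245), wrist view (327,235). Next the knob.

>>> apply_moves --plan '[25.3, -41, 0.5, 0, 0.9, -1, 1, 25.3, -41, 0.5, 0, 0.9, -1, 1, 25.3, -41, 0.5, 0, 0.9, -1, 1, 25.3, -41, 0.5, 0, 0.9, -1, 1, 25.3, -41, 0.5, 0, 0.9, -1, 1]'

```text
time: 14.45
ee_pos: [0.509, 0.0387, 0.1081]
orientation: [-0.253, 0.967, -0.001, -0.007]
ft_force: [1.4, -0.1, 0.1]
opening: 0.0853
```

Run:
```python
from h import *
go(fx(.029,.09),YF)
```

```text
shift cm [ 11.81 -19.36   1.93] rot [ 0.14 -0.78 -0.08] q6 0.13
```

>>> apply_moves --plan '[11.8, -19.4, 1, 0, -0.8, 0, 1, 11.8, -19.4, 1, 0, -0.8, 0, 1, 11.8, -19.4, 1, 0, -0.8, 0, 1, 11.8, -19.4, 1, 0, -0.8, 0, 1, 11.8, -19.4, 1, 0, -0.8, 0, 1]'

```text
time: 14.95
ee_pos: [0.4992, -0.1911, 0.0976]
orientation: [-0.252, 0.968, 0.002, -0.002]
ft_force: [0.9, 0.2, 0.4]
opening: 0.0855
```

Run:
```python
from h import *
go(fx(.029,.0025),YF)
```

```text
shift cm [-0.29  0.16  9.51] rot [ 0.24 -0.13 -0.21] q6 0.58
```

>>> apply_moves --plan '[0, 0.1, 3, 0, 0, 0, 1, 0, 0.1, 5, 0, 0, 0, 1, 0, 0.1, 5, 0, 0, 0, 1]'

```text
time: 15.25
ee_pos: [0.4949, -0.1897, 0.0433]
orientation: [-0.251, 0.968, 0.004, -0.006]
ft_force: [0.3, -0.4, 0.2]
opening: 0.0853
```

Run:
```python
from parts import *
go(fx(.029,.0025),YF);look('w15')
```

```text
shift cm [-0.62 -0.17  4.08] rot [ 0.58 -0.51 -0.3 ] q6 0.58
vel 0.07324223685212036
```

View pics/w15.png

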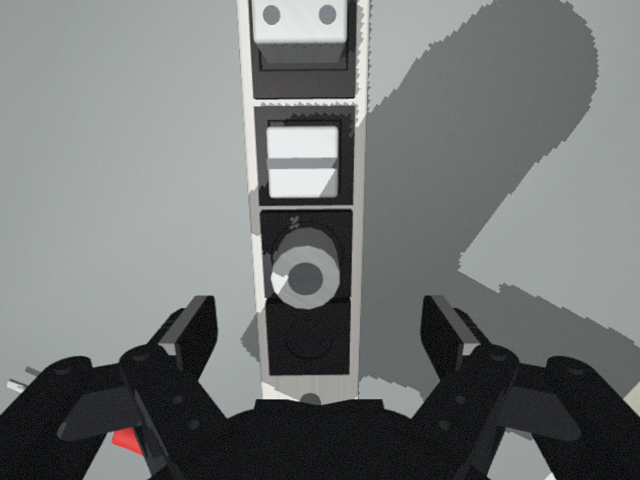

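The knob (305,278) sits about 13 px left of the jaw centre, which agrees with the -0.6 cm correction.

>>> apply_moves --plan '[-0.6, -0.2, 1, 0.5, -0.5, -0.3, 1, -0.6, -0.2, 3, 0.5, -0.5, -0.3, 1, -0.6, -0.2, 4, 0.5, -0.5, -0.3, 1, -0.6, -0.2, 4, 0.5, -0.5, -0.3, 1, -0.6, -0.2, 4, 0.5, -0.5, -0.3, 1]'

```text
time: 15.8
ee_pos: [0.5031, -0.1888, 0.0064]
orientation: [-0.255, 0.967, -0.001, 0.002]
ft_force: [0.2, -0.8, 0.6]
opening: 0.0854
```

Run:
```python
from parts import *
go(fx(.029,.0025),YF)
```

```text
shift cm [0.17 0.19 0.39] rot [-0.14  0.16  0.11] q6 0.58
```

>>> apply_moves --plan '[0.2, 0.2, 0.4, 0, 0, 0, 1, 0.2, 0.2, 0.4, 0, 0, 0, 1, 0.2, 0.2, 0.4, 0, 0, 0, 1]'

```text
time: 16.1
ee_pos: [0.5005, -0.1881, 0.0028]
orientation: [-0.255, 0.967, -0.001, 0.002]
ft_force: [0.0, -1.1, 0.8]
opening: 0.085
```

Run:
```python
from parts import *
go(fx(.029,.0025),YF)
```

```text
shift cm [-0.02 -0.    0.03] rot [-0.17  0.18  0.12] q6 0.58
```

>>> apply_moves --plan '[0, 0, 0, 0, 0, 0, -1, 0, 0, 0, 0, 0, 0, -1, 0, 0, 0, 0, 0, 0, -1, 0, 0, 0, 0, 0, 0, -1, 0, 0, 0, 0, 0, 0, -1]' --force 50

```text
time: 16.6
ee_pos: [0.5012, -0.1881, 0.0034]
orientation: [-0.255, 0.967, -0.001, 0.003]
ft_force: [0.5, 1.4, 4.8]
opening: 0.0341
```

>>> apply_moves --plan '[0, 0, 0, 0, 0, 0, -1, 0, 0, 0, 0, 0, 0, -1, 0, 0, 0, 0, 0, 0, -1, 0, 0, 0, 0, 0, 0, -1]'

```text
time: 17.0
ee_pos: [0.5013, -0.1881, 0.0034]
orientation: [-0.255, 0.967, -0.001, 0.003]
ft_force: [0.7, 1.5, 2.5]
opening: 0.0344
```

Run:
```python
from h import *
cv2.imwrite('pics/s16.png',cv2.resize(get_image('side')[230:380,270:470],None,fx=4,fy=4))
```

```text
(no output)
```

View pics/s16.png

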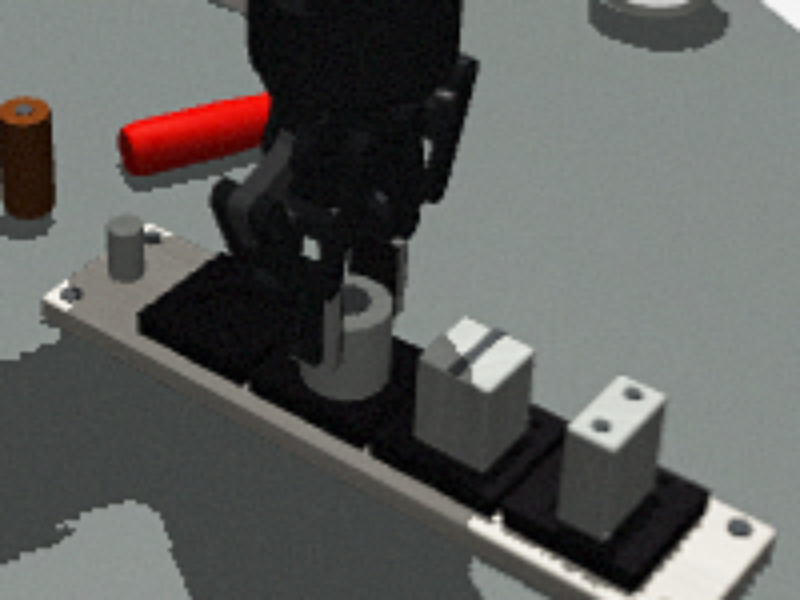

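The knob is gripped (34.4 mm reading for 36 mm; the pin also read about 1 mm under), with the tips well above the insert. Lift and carry to pocket 2.

>>> apply_moves --plan '[0, 0, -2, 0, 0, 0, -1, 0, 0, -5, 0, 0, 0, -1, 0, 0, -8, 0, 0, 0, -1, 0, 0, -9, 0, 0, 0, -1, 0, 0, -9, 0, 0, 0, -1]'

```text
time: 17.55
ee_pos: [0.5012, -0.1879, 0.094]
orientation: [-0.255, 0.967, -0.001, 0.003]
ft_force: [0.8, 1.2, -3.3]
opening: 0.0341
```

Run:
```python
from h import *
s=status.state();print(s['opening'],s['ft_force']);go(tr(.029,.095),YT)
```

```text
0.03411588487289157 [ 0.81352146  1.17259337 -3.339811  ]
shift cm [-25.48  34.69  -0.11] rot [-0.26  0.35  1.22] q6 0.58
```

>>> apply_moves --plan '[-25.5, 34.7, -0.5, 0, 0, 1.2, -1, -25.5, 34.7, -0.5, 0, 0, 1.2, -1, -25.5, 34.7, -0.5, 0, 0, 1.2, -1, -25.5, 34.7, -0.5, 0, 0, 1.2, -1, -25.5, 34.7, -0.5, 0, 0, 1.2, -1]'

```text
time: 18.05
ee_pos: [0.5288, 0.0619, 0.0941]
orientation: [-0.244, 0.97, -0.001, 0.001]
ft_force: [2.1, -0.8, -3.3]
opening: 0.0343
```

Run:
```python
from h import *
go(tr(.029,.095),YT)
```

```text
shift cm [-10.46  14.55  -0.11] rot [-0.18  0.12 -0.01] q6 0.08
```

>>> apply_moves --plan '[-10.5, 14.5, -0.2, 0, 0, 0, -1, -10.5, 14.5, -0.2, 0, 0, 0, -1, -10.5, 14.5, -0.2, 0, 0, 0, -1, -10.5, 14.5, -0.2, 0, 0, 0, -1, -10.5, 14.5, -0.2, 0, 0, 0, -1]'

```text
time: 18.55
ee_pos: [0.5511, 0.2427, 0.0922]
orientation: [-0.246, 0.969, -0.001, -0.001]
ft_force: [-0.5, -0.9, -3.1]
opening: 0.0339
```

Run:
```python
from parts import *
go(tr(.029,-.0116),YT);look('w17')
```

```text
shift cm [ 0.06 -0.3  10.38] rot [-0.14 -0.13  0.19] q6 -0.18
vel 0.05297457247356018
```

View pics/w17.png

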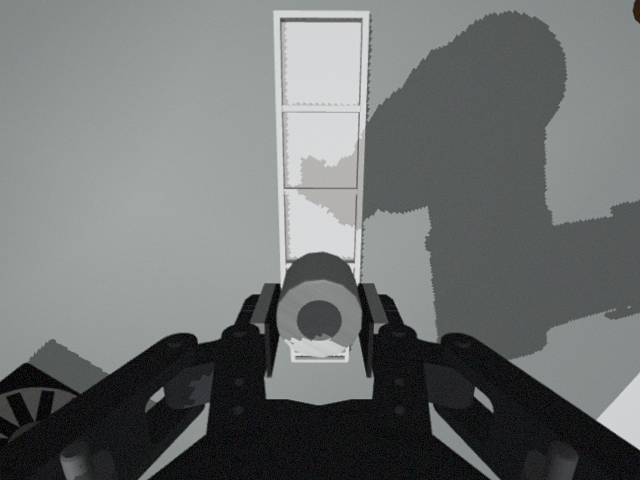

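The knob (320,320) is held straight and centred over the row. Lower it.

>>> apply_moves --plan '[0, -0.3, 3, 0, 0, 0, -1, 0, -0.3, 6, 0, 0, 0, -1, 0, -0.3, 8, 0, 0, 0, -1, 0, -0.3, 9.2, 0, 0, 0, -1, 0, -0.3, 9.2, 0, 0, 0, -1]'

```text
time: 19.1
ee_pos: [0.5504, 0.2357, -0.0021]
orientation: [-0.245, 0.97, -0.003, -0.004]
ft_force: [-0.2, -0.3, -1.0]
opening: 0.0342
```

Run:
```python
from parts import *
go(tr(.029,-.0116),YT)
```

```text
shift cm [-0.32  0.27  0.94] rot [-0.19 -0.49  0.05] q6 -0.17
```

>>> apply_moves --plan '[-0.3, 0.3, 0.3, -0.2, -0.5, 0, -1, -0.3, 0.3, 0.6, -0.2, -0.5, 0, -1, -0.3, 0.3, 0.7, -0.2, -0.5, 0, -1, -0.3, 0.3, 0.8, -0.2, -0.5, 0, -1]'

```text
time: 19.5
ee_pos: [0.5519, 0.24, -0.0096]
orientation: [-0.245, 0.97, 0.0, 0.001]
ft_force: [-0.3, 0.8, -3.1]
opening: 0.0341
```

Run:
```python
from parts import *
go(tr(.029,-.0116),YT)
cv2.imwrite('pics/s18.png',cv2.resize(get_image('side')[130:260,230:380],None,fx=4,fy=4))
```

```text
shift cm [ 0.02 -0.04  0.2 ] rot [0.01 0.07 0.06] q6 -0.17
```

View pics/s18.png

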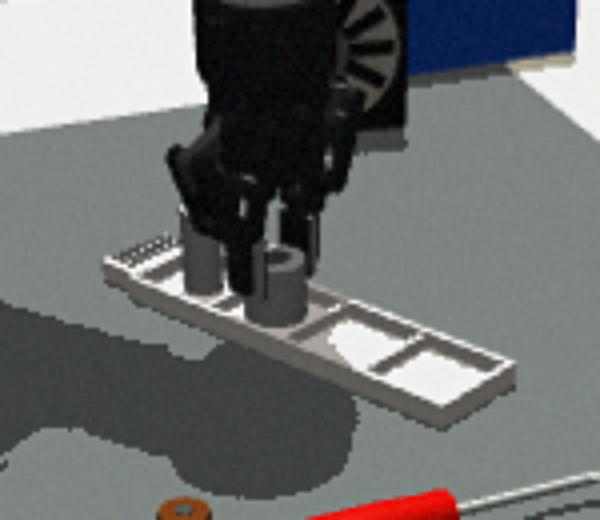

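>>> apply_moves --plan '[0, 0, 0.1, 0, 0, 0, -1, 0, 0, 0.15, 0, 0, 0, -1, 0, 0, 0.2, 0, 0, 0, -1, 0, 0, 0.2, 0, 0, 0, -1]'

```text
time: 19.95
ee_pos: [0.5519, 0.24, -0.0115]
orientation: [-0.245, 0.97, 0.0, 0.001]
ft_force: [-1.5, 0.2, 0.5]
opening: 0.0338
```

>>> apply_moves --plan '[0, 0, 0.1, 0, 0, 0, -1, 0, 0, 0.1, 0, 0, 0, -1]'

```text
time: 20.15
ee_pos: [0.5519, 0.24, -0.0115]
orientation: [-0.245, 0.969, 0.0, 0.001]
ft_force: [-3.7, -0.1, 5.1]
opening: 0.0338
```

Contact is at the predicted height. Release and rise.

>>> apply_moves --plan '[0, 0, 0, 0, 0, 0, 1, 0, 0, 0, 0, 0, 0, 1, 0, 0, 0, 0, 0, 0, 1, 0, 0, 0, 0, 0, 0, 1, 0, 0, 0, 0, 0, 0, 1]'

```text
time: 20.65
ee_pos: [0.552, 0.2401, -0.0116]
orientation: [-0.245, 0.969, 0.0, 0.001]
ft_force: [0.5, 0.2, -0.1]
opening: 0.0854
```

>>> apply_moves --plan '[0, 0, 0, 0, 0, 0, 1, 0, 0, -3, 0, 0, 0, 1, 0, 0, -7, 0, 0, 0, 1, 0, 0, -12, 0, 0, 0, 1, 0, 0, -12, 0, 0, 0, 1]'

```text
time: 21.15
ee_pos: [0.5563, 0.2418, 0.1167]
orientation: [-0.246, 0.969, 0.002, 0.008]
ft_force: [0.2, 0.4, 0.6]
opening: 0.0855
```

Run:
```python
from parts import *
go(fx(-.029,.09),YF);look('w19')
```

```text
shift cm [ 25.31 -40.95   2.29] rot [-0.05  0.93 -0.96] q6 -0.17
vel 0.1152420527543964
```

View pics/w19.png

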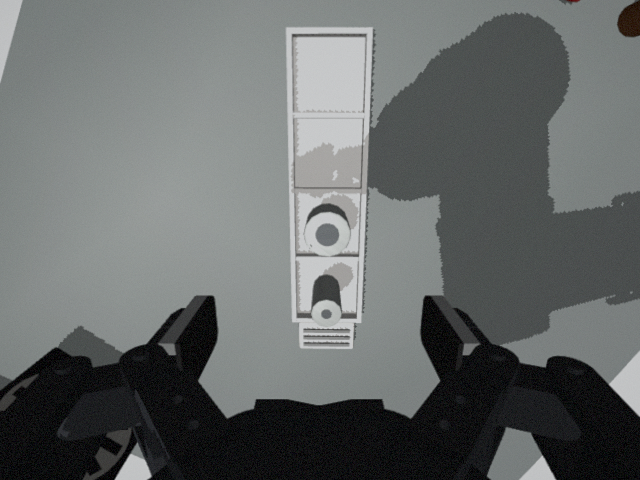

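The pin (326,312) and knob (327,235) stand upright in pockets 1 and 2. Now the square.

>>> apply_moves --plan '[25.3, -41, 1, 0, 0.9, -1, 1, 25.3, -41, 1, 0, 0.9, -1, 1, 25.3, -41, 1, 0, 0.9, -1, 1, 25.3, -41, 1, 0, 0.9, -1, 1, 25.3, -41, 1, 0, 0.9, -1, 1]'

```text
time: 21.7
ee_pos: [0.5378, -0.0115, 0.1031]
orientation: [-0.254, 0.967, -0.0, -0.003]
ft_force: [1.3, 0.8, 0.4]
opening: 0.0856
```

Run:
```python
from h import *
go(fx(-.029,.09),YF)
```

```text
shift cm [ 11.9  -19.35   1.36] rot [ 0.06 -0.36  0.02] q6 0.24
```

>>> apply_moves --plan '[11.9, -19.3, 1, 0, -0.4, 0, 1, 11.9, -19.3, 1, 0, -0.4, 0, 1, 11.9, -19.3, 1, 0, -0.4, 0, 1, 11.9, -19.3, 1, 0, -0.4, 0, 1, 11.9, -19.3, 1, 0, -0.4, 0, 1]'

```text
time: 22.2
ee_pos: [0.5274, -0.2412, 0.0922]
orientation: [-0.253, 0.968, 0.001, -0.001]
ft_force: [1.0, 0.4, 0.1]
opening: 0.0853
```

>>> apply_moves --plan '[0, 0, 1, 0, 0, 0, 1, 0, 0, 2, 0, 0, 0, 1, 0, 0, 2, 0, 0, 0, 1]'

```text
time: 22.5
ee_pos: [0.5258, -0.2398, 0.0697]
orientation: [-0.253, 0.967, 0.002, -0.003]
ft_force: [0.7, 0.4, -0.9]
opening: 0.0855
```

Run:
```python
from h import *
go(fx(-.029,.0035),YF)
```

```text
shift cm [-0.37 -0.1   6.61] rot [ 0.34 -0.23 -0.1 ] q6 0.67
```

>>> apply_moves --plan '[-0.4, -0.1, 1.5, 0.3, -0.2, 0, 1, -0.4, -0.1, 4, 0.3, -0.2, 0, 1, -0.4, -0.1, 6.2, 0.3, -0.2, 0, 1, -0.4, -0.1, 6.2, 0.3, -0.2, 0, 1, -0.4, -0.1, 6.2, 0.3, -0.2, 0, 1]'

```text
time: 23.0
ee_pos: [0.5298, -0.2377, 0.0082]
orientation: [-0.254, 0.967, 0.0, -0.0]
ft_force: [0.7, -0.7, 0.6]
opening: 0.0856
```

Run:
```python
from parts import *
go(fx(-.029,.0035),YF);look('w20')
```

```text
shift cm [ 0.1  -0.04  0.47] rot [ 0.02 -0.05  0.01] q6 0.67
vel 0.02801313833472218
```

View pics/w20.png

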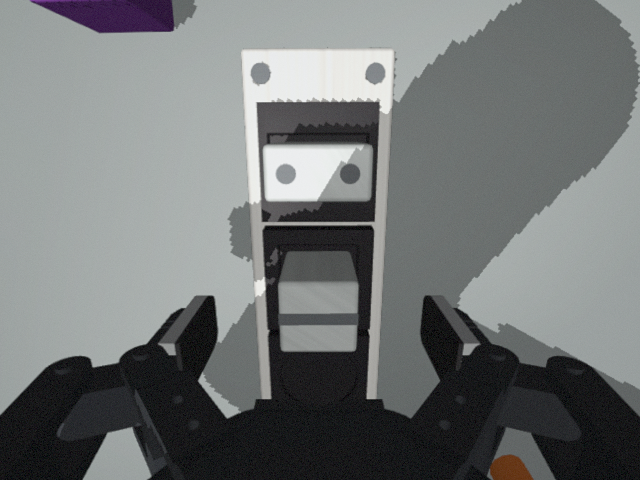

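The square (318,318) is centred and squared up with the jaws. Down 0.5 cm and close.

>>> apply_moves --plan '[0.1, 0, 0.5, 0, 0, 0, 1, 0.1, 0, 0.5, 0, 0, 0, 1, 0.1, 0, 0.5, 0, 0, 0, -1, 0.1, 0, 0.5, 0, 0, 0, -1, 0.1, 0, 0.5, 0, 0, 0, -1]'

```text
time: 23.55
ee_pos: [0.5297, -0.2387, 0.0042]
orientation: [-0.254, 0.967, -0.0, 0.001]
ft_force: [-0.4, -0.5, 0.1]
opening: 0.0437
```

>>> apply_moves --plan '[0, 0, 0, 0, 0, 0, -1, 0, 0, 0, 0, 0, 0, -1, 0, 0, 0, 0, 0, 0, -1, 0, 0, 0, 0, 0, 0, -1, 0, 0, 0, 0, 0, 0, -1]'

```text
time: 24.05
ee_pos: [0.53, -0.2388, 0.0045]
orientation: [-0.254, 0.967, -0.001, 0.001]
ft_force: [-0.1, -0.3, 2.6]
opening: 0.0314
```

>>> apply_moves --plan '[0, 0, 0, 0, 0, 0, -1, 0, 0, 0, 0, 0, 0, -1]'

```text
time: 24.25
ee_pos: [0.53, -0.2388, 0.0045]
orientation: [-0.254, 0.967, -0.001, 0.001]
ft_force: [0.6, 0.8, 2.6]
opening: 0.0306
```

>>> apply_moves --plan '[0, 0, -2, 0, 0, 0, -1, 0, 0, -5, 0, 0, 0, -1, 0, 0, -8, 0, 0, 0, -1, 0, 0, -9, 0, 0, 0, -1, 0, 0, -9, 0, 0, 0, -1]'

```text
time: 24.75
ee_pos: [0.5302, -0.2387, 0.095]
orientation: [-0.254, 0.967, -0.001, 0.002]
ft_force: [0.0, -0.4, -3.6]
opening: 0.0312
```

Run:
```python
from h import *
go(tr(-.029,.095),YT)
cv2.imwrite('pics/s21.png',get_image('side')[150:400,200:520])
```

```text
shift cm [-2.524e+01  3.480e+01 -2.000e-02] rot [-0.13  0.15  1.08] q6 0.67
```

View pics/s21.png

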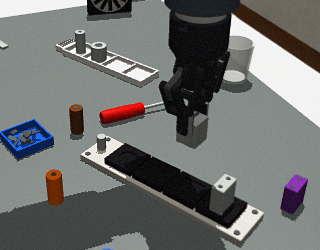

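The square hangs straight (193,130). Carry it to pocket 3.

>>> apply_moves --plan '[-25.2, 34.8, -0.5, 0, 0, 1.1, -1, -25.2, 34.8, -0.5, 0, 0, 1.1, -1, -25.2, 34.8, -0.5, 0, 0, 1.1, -1, -25.2, 34.8, -0.5, 0, 0, 1.1, -1, -25.2, 34.8, -0.5, 0, 0, 1.1, -1]'

```text
time: 25.3
ee_pos: [0.5562, 0.0115, 0.0942]
orientation: [-0.244, 0.97, 0.0, -0.002]
ft_force: [1.6, 0.2, -3.2]
opening: 0.0309
```

Run:
```python
from h import *
go(tr(-.029,.095),YT)
```

```text
shift cm [-10.42  14.49  -0.09] rot [ 0.1  -0.19 -0.06] q6 0.19
```

>>> apply_moves --plan '[-10.4, 14.4, -0.2, 0, 0, 0, -1, -10.4, 14.4, -0.2, 0, 0, 0, -1, -10.4, 14.4, -0.2, 0, 0, 0, -1, -10.4, 14.4, -0.2, 0, 0, 0, -1, -10.4, 14.4, -0.2, 0, 0, 0, -1]'

```text
time: 25.8
ee_pos: [0.5782, 0.1911, 0.0925]
orientation: [-0.246, 0.969, 0.0, -0.004]
ft_force: [-0.0, 0.0, -4.3]
opening: 0.0309
```

Run:
```python
from parts import *
go(tr(-.029,-.0105),YT)
```

```text
shift cm [-0.07 -0.32 10.3 ] rot [ 0.17 -0.45  0.15] q6 -0.08
```

>>> apply_moves --plan '[-0.1, -0.2, 3, 0, -0.4, 0, -1, -0.1, -0.2, 6, 0, -0.4, 0, -1, -0.1, -0.2, 8, 0, -0.4, 0, -1, -0.1, -0.2, 9.1, 0, -0.4, 0, -1, -0.1, -0.2, 9.1, 0, -0.4, 0, -1]'

```text
time: 26.3
ee_pos: [0.5772, 0.1883, -0.0014]
orientation: [-0.245, 0.969, 0.001, -0.004]
ft_force: [1.0, 0.0, -2.9]
opening: 0.0311
```

Run:
```python
from parts import *
go(tr(-.029,-.0105),YT)
```

```text
shift cm [-0.21 -0.09  0.91] rot [ 0.17 -0.39  0.11] q6 -0.07
```

>>> apply_moves --plan '[-0.2, -0.1, 0.3, 0.2, -0.4, 0, -1, -0.2, -0.1, 0.6, 0.2, -0.4, 0, -1, -0.2, -0.1, 0.7, 0.2, -0.4, 0, -1, -0.2, -0.1, 0.8, 0.2, -0.4, 0, -1]'

```text
time: 26.7
ee_pos: [0.5798, 0.1885, -0.0089]
orientation: [-0.245, 0.969, -0.0, 0.001]
ft_force: [-0.1, 0.1, -2.4]
opening: 0.0314
```

Run:
```python
from parts import *
go(tr(-.029,-.0105),YT)
cv2.imwrite('pics/s22.png',cv2.resize(get_image('side')[130:260,230:380],None,fx=4,fy=4))
```

```text
shift cm [0.03 0.01 0.16] rot [-0.03  0.07  0.11] q6 -0.08
```

View pics/s22.png

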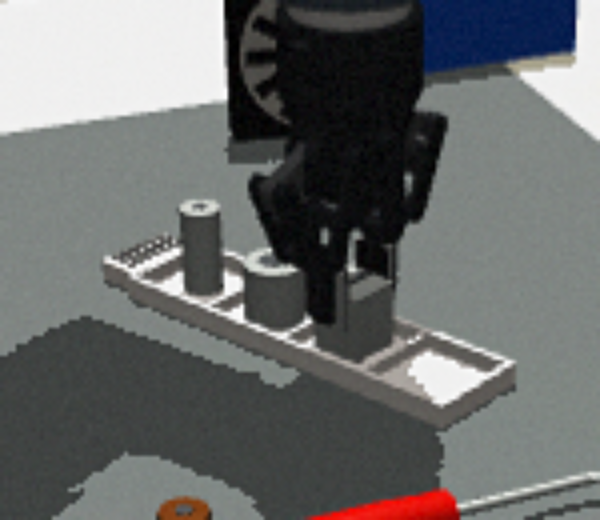

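The square is in pocket 3 (355,335), about 1.5 mm up. Ease down.

>>> apply_moves --plan '[0, 0, 0.1, 0, 0, 0, -1, 0, 0, 0.15, 0, 0, 0, -1, 0, 0, 0.15, 0, 0, 0, -1]'

```text
time: 27.05
ee_pos: [0.5798, 0.1886, -0.0104]
orientation: [-0.245, 0.969, -0.0, 0.001]
ft_force: [0.4, 0.2, -2.5]
opening: 0.0311
```

>>> apply_moves --plan '[0, 0, 0.1, 0, 0, 0, -1, 0, 0, 0.1, 0, 0, 0, -1]'

```text
time: 27.25
ee_pos: [0.5798, 0.1886, -0.0105]
orientation: [-0.246, 0.969, -0.0, 0.001]
ft_force: [-3.9, -0.6, 5.3]
opening: 0.031
```

Contact. Release and rise.

>>> apply_moves --plan '[0, 0, 0, 0, 0, 0, 1, 0, 0, 0, 0, 0, 0, 1, 0, 0, 0, 0, 0, 0, 1, 0, 0, 0, 0, 0, 0, 1, 0, 0, 0, 0, 0, 0, 1]'

```text
time: 27.75
ee_pos: [0.5799, 0.1886, -0.0106]
orientation: [-0.246, 0.969, -0.0, 0.001]
ft_force: [0.8, 0.4, 0.1]
opening: 0.0855
```

>>> apply_moves --plan '[0, 0, 0, 0, 0, 0, 1, 0, 0, -3, 0, 0, 0, 1, 0, 0, -7, 0, 0, 0, 1, 0, 0, -12, 0, 0, 0, 1, 0, 0, -12, 0, 0, 0, 1]'

```text
time: 28.25
ee_pos: [0.5843, 0.19, 0.1178]
orientation: [-0.246, 0.969, 0.001, 0.008]
ft_force: [0.8, -0.2, 0.7]
opening: 0.0854
```

Run:
```python
from parts import *
go(fx(-.087,.09),YF);look('w23')
```

```text
shift cm [ 25.24 -40.83   2.49] rot [-0.17  0.93 -0.91] q6 -0.08
vel 0.11371829300547301
```

View pics/w23.png

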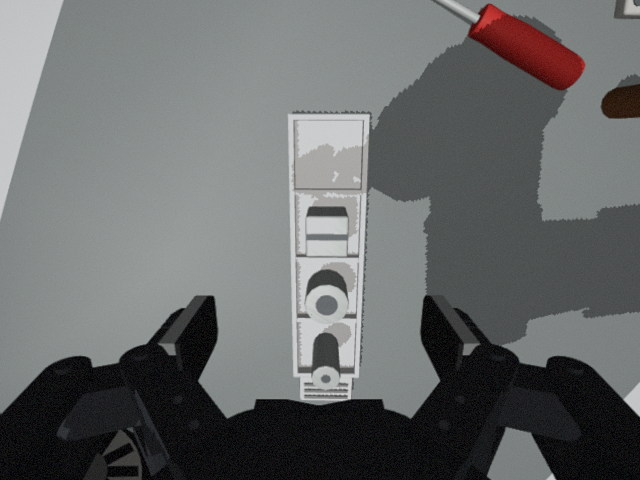

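Pin, knob and square (327,235) are upright in pockets 1 to 3. Now the oblong. The box at (.51,-.525) lies about 230 mm beyond it, clear of the path.

>>> apply_moves --plan '[25.2, -40.8, 1, 0, 0.9, -0.9, 1, 25.2, -40.8, 1, 0, 0.9, -0.9, 1, 25.2, -40.8, 1, 0, 0.9, -0.9, 1, 25.2, -40.8, 1, 0, 0.9, -0.9, 1, 25.2, -40.8, 1, 0, 0.9, -0.9, 1]'

```text
time: 28.8
ee_pos: [0.5658, -0.0629, 0.1044]
orientation: [-0.253, 0.967, -0.001, -0.003]
ft_force: [0.7, -0.3, 0.2]
opening: 0.0852
```

Run:
```python
from h import *
go(fx(-.087,.09),YF)
```

```text
shift cm [ 11.8  -19.31   1.52] rot [-0.02 -0.36 -0.03] q6 0.35
```

>>> apply_moves --plan '[11.8, -19.3, 1, 0, -0.4, 0, 1, 11.8, -19.3, 1, 0, -0.4, 0, 1, 11.8, -19.3, 1, 0, -0.4, 0, 1, 11.8, -19.3, 1, 0, -0.4, 0, 1, 11.8, -19.3, 1, 0, -0.4, 0, 1]'

```text
time: 29.3
ee_pos: [0.5561, -0.2922, 0.0936]
orientation: [-0.252, 0.968, 0.0, -0.001]
ft_force: [0.0, -0.1, 0.0]
opening: 0.0852
```

>>> apply_moves --plan '[0, 0, 1, 0, 0, 0, 1, 0, 0, 2, 0, 0, 0, 1, 0, 0, 2, 0, 0, 0, 1]'

```text
time: 29.6
ee_pos: [0.5546, -0.2906, 0.0708]
orientation: [-0.252, 0.968, 0.002, -0.002]
ft_force: [-0.7, -0.2, 0.5]
opening: 0.0853
```

Run:
```python
from h import *
go(fx(-.087,.0045),YF)
```

```text
shift cm [-0.36 -0.05  6.63] rot [ 0.29 -0.21 -0.16] q6 0.74
```

>>> apply_moves --plan '[-0.3, 0, 1.5, 0.3, -0.2, -0.2, 1, -0.3, 0, 4, 0.3, -0.2, -0.2, 1, -0.3, 0, 6.2, 0.3, -0.2, -0.2, 1, -0.3, 0, 6.2, 0.3, -0.2, -0.2, 1, -0.3, 0, 6.2, 0.3, -0.2, -0.2, 1]'

```text
time: 30.1
ee_pos: [0.5573, -0.2882, 0.0094]
orientation: [-0.255, 0.967, -0.0, -0.0]
ft_force: [-0.4, -0.2, -0.3]
opening: 0.0854
```

Run:
```python
from parts import *
go(fx(-.087,.0045),YF);look('w24')
```

```text
shift cm [ 0.02 -0.09  0.49] rot [-0.03 -0.04  0.15] q6 0.74
vel 0.031029457624994823
```

View pics/w24.png

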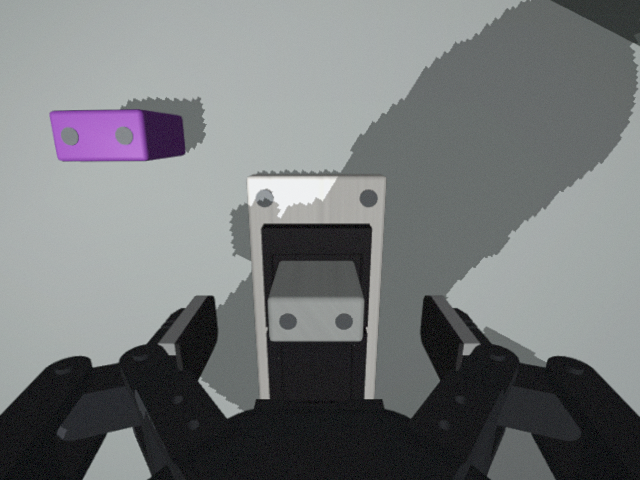

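The steel oblong (316,318) is centred and squared, and the purple one (110,135) is well clear. Down and close.

>>> apply_moves --plan '[0, -0.1, 0.5, 0, 0, 0, 1, 0, -0.1, 0.5, 0, 0, 0, 1, 0, -0.1, 0.5, 0, 0, 0, -1, 0, -0.1, 0.5, 0, 0, 0, -1, 0, -0.1, 0.5, 0, 0, 0, -1]'

```text
time: 30.65
ee_pos: [0.5585, -0.2896, 0.0054]
orientation: [-0.255, 0.967, -0.001, 0.001]
ft_force: [0.2, -1.0, -0.2]
opening: 0.0441
```

>>> apply_moves --plan '[0, 0, 0, 0, 0, 0, -1, 0, 0, 0, 0, 0, 0, -1, 0, 0, 0, 0, 0, 0, -1, 0, 0, 0, 0, 0, 0, -1, 0, 0, 0, 0, 0, 0, -1]'

```text
time: 31.15
ee_pos: [0.5588, -0.2897, 0.0057]
orientation: [-0.255, 0.967, -0.001, 0.001]
ft_force: [0.5, 1.1, 3.1]
opening: 0.0372
```

>>> apply_moves --plan '[0, 0, 0, 0, 0, 0, -1, 0, 0, 0, 0, 0, 0, -1]'

```text
time: 31.35
ee_pos: [0.5588, -0.2897, 0.0057]
orientation: [-0.255, 0.967, -0.001, 0.001]
ft_force: [0.1, 1.5, 2.2]
opening: 0.0372
```

>>> apply_moves --plan '[0, 0, -2, 0, 0, 0, -1, 0, 0, -5, 0, 0, 0, -1, 0, 0, -8, 0, 0, 0, -1, 0, 0, -9, 0, 0, 0, -1, 0, 0, -9, 0, 0, 0, -1]'

```text
time: 31.85
ee_pos: [0.559, -0.2896, 0.0964]
orientation: [-0.255, 0.967, -0.001, 0.002]
ft_force: [-0.8, -0.3, -3.0]
opening: 0.0372
```

Run:
```python
from h import *
go(tr(-.087,.095),YT)
cv2.imwrite('pics/s25.png',get_image('side')[150:400,200:520])
```

```text
shift cm [-25.21  34.79   0.09] rot [-0.21  0.16  1.22] q6 0.74
```

View pics/s25.png

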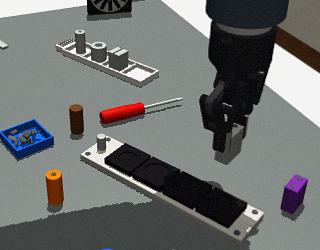

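The oblong is lifted (230,145) and all the inserts are empty.

>>> apply_moves --plan '[-25.2, 34.8, -0.4, 0, 0, 1.2, -1, -25.2, 34.8, -0.4, 0, 0, 1.2, -1, -25.2, 34.8, -0.4, 0, 0, 1.2, -1, -25.2, 34.8, -0.4, 0, 0, 1.2, -1, -25.2, 34.8, -0.4, 0, 0, 1.2, -1]'

```text
time: 32.4
ee_pos: [0.5844, -0.0391, 0.0947]
orientation: [-0.244, 0.97, 0.0, -0.002]
ft_force: [1.5, -0.7, -3.1]
opening: 0.0372
```

Run:
```python
from h import *
go(tr(-.087,.095),YT)
```

```text
shift cm [-10.35  14.47  -0.04] rot [ 0.06 -0.17 -0.02] q6 0.29
```

>>> apply_moves --plan '[-10.3, 14.4, -0.2, 0, 0, 0, -1, -10.3, 14.4, -0.2, 0, 0, 0, -1, -10.3, 14.4, -0.2, 0, 0, 0, -1, -10.3, 14.4, -0.2, 0, 0, 0, -1, -10.3, 14.4, -0.2, 0, 0, 0, -1]'

```text
time: 32.9
ee_pos: [0.6053, 0.1403, 0.0932]
orientation: [-0.246, 0.969, 0.0, -0.004]
ft_force: [0.3, -0.3, -3.8]
opening: 0.037
```

Run:
```python
from parts import *
go(tr(-.087,-.0093),YT)
```

```text
shift cm [-0.08 -0.36 10.24] rot [ 0.16 -0.42  0.21] q6 0.02
```

>>> apply_moves --plan '[-0.1, -0.2, 3, 0, -0.4, 0.2, -1, -0.1, -0.2, 6, 0, -0.4, 0.2, -1, -0.1, -0.2, 8, 0, -0.4, 0.2, -1, -0.1, -0.2, 9, 0, -0.4, 0.2, -1, -0.1, -0.2, 9, 0, -0.4, 0.2, -1]'

```text
time: 33.4
ee_pos: [0.6045, 0.1377, 0.0004]
orientation: [-0.244, 0.97, 0.001, -0.003]
ft_force: [-0.1, 0.3, -2.3]
opening: 0.0368
```

Run:
```python
from parts import *
go(tr(-.087,-.0093),YT)
```

```text
shift cm [-0.21 -0.14  0.97] rot [ 0.19 -0.33 -0.04] q6 0.02
```

>>> apply_moves --plan '[-0.2, -0.1, 0.3, 0.2, -0.3, 0, -1, -0.2, -0.1, 0.6, 0.2, -0.3, 0, -1, -0.2, -0.1, 0.7, 0.2, -0.3, 0, -1, -0.2, -0.1, 0.8, 0.2, -0.3, 0, -1]'

```text
time: 33.8
ee_pos: [0.607, 0.1379, -0.0071]
orientation: [-0.244, 0.97, -0.0, 0.0]
ft_force: [0.5, -0.1, -0.8]
opening: 0.0372
```

Run:
```python
from parts import *
go(tr(-.087,-.0093),YT)
cv2.imwrite('pics/s26.png',cv2.resize(get_image('side')[130:260,230:380],None,fx=4,fy=4))
```

```text
shift cm [ 0.03 -0.04  0.22] rot [-0.02  0.02 -0.03] q6 0.02
```

View pics/s26.png

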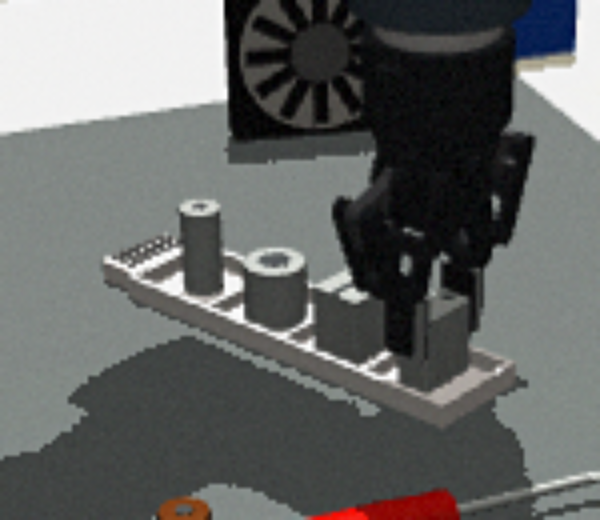

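The oblong is inside pocket 4 (435,365). Ease down.

>>> apply_moves --plan '[0, 0, 0.1, 0, 0, 0, -1, 0, 0, 0.15, 0, 0, 0, -1, 0, 0, 0.2, 0, 0, 0, -1, 0, 0, 0.2, 0, 0, 0, -1]'

```text
time: 34.25
ee_pos: [0.607, 0.1379, -0.0092]
orientation: [-0.244, 0.97, -0.0, 0.0]
ft_force: [0.2, 0.4, -2.6]
opening: 0.0373
```

>>> apply_moves --plan '[0, 0, 0.1, 0, 0, 0, -1, 0, 0, 0.1, 0, 0, 0, -1]'

```text
time: 34.45
ee_pos: [0.607, 0.1379, -0.0093]
orientation: [-0.244, 0.97, -0.0, 0.0]
ft_force: [-3.0, -0.1, 5.1]
opening: 0.0373
```

>>> apply_moves --plan '[0, 0, 0, 0, 0, 0, 1, 0, 0, 0, 0, 0, 0, 1, 0, 0, 0, 0, 0, 0, 1, 0, 0, 0, 0, 0, 0, 1, 0, 0, 0, 0, 0, 0, 1]'

```text
time: 34.95
ee_pos: [0.6071, 0.1379, -0.0094]
orientation: [-0.244, 0.97, -0.0, 0.0]
ft_force: [-1.0, 0.3, -0.0]
opening: 0.0852
```

>>> apply_moves --plan '[0, 0, 0, 0, 0, 0, 1, 0, 0, -3, 0, 0, 0, 1, 0, 0, -7, 0, 0, 0, 1, 0, 0, -12, 0, 0, 0, 1, 0, 0, -12, 0, 0, 0, 1]'

```text
time: 35.45
ee_pos: [0.6117, 0.1389, 0.1192]
orientation: [-0.245, 0.97, -0.0, 0.008]
ft_force: [0.4, -0.5, 0.8]
opening: 0.0854
```

>>> apply_moves --plan '[0, -6, -2, 0, 0, 0, 1, 0, -6, -2, 0, 0, 0, 1, 0, -6, -2, 0, 0, 0, 1, 0, -6, -2, 0, 0, 0, 1, 0, -6, -2, 0, 0, 0, 1]'

```text
time: 35.95
ee_pos: [0.6392, 0.0866, 0.1386]
orientation: [-0.245, 0.969, -0.0, 0.007]
ft_force: [0.5, 0.5, -0.6]
opening: 0.0855
```

Run:
```python
from parts import *
look('w27')
cv2.imwrite('pics/s27.png',get_image('side'))
s=status.state();print(s['ee_pos'],s['ft_force'])
```

```text
vel 0.007072395822613722
[0.6393202  0.08668121 0.13879634] [-0.10959674 -1.1917129  -0.23417754]
```

View pics/w27.png

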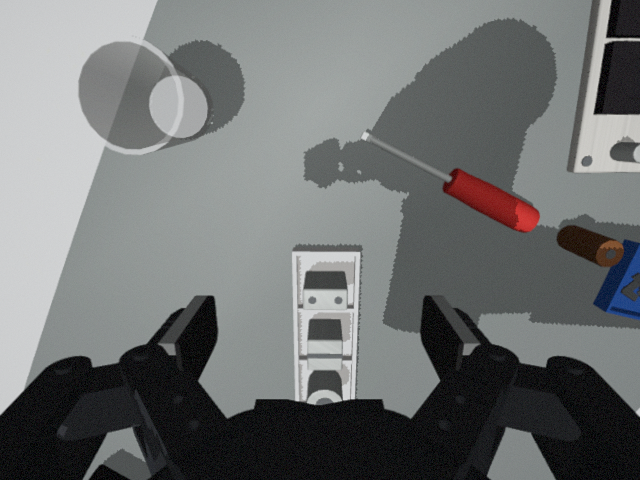

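View pics/s27.png

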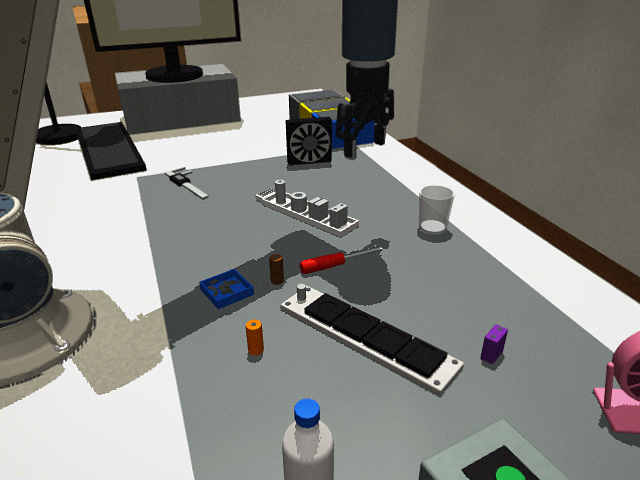

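All four stand upright in the tray: pin (280,190) by the tab, then knob (299,200), square (318,208) and oblong (339,214). The fixture is empty, the look-alikes are undisturbed, and the robot is clear and still. Hand in.

Run:
```python
from station import robot
print(robot.close_job())
```

```text
the job is handed in; nothing more can be done
None
```

All four steel parts are in the white tray, one to a pocket and upright, in the fixture's order: pin next to the ridged tab, then knob, square and oblong. Each was lowered until about 4–5 N of contact showed and only then released. I handed in at about 36 s.

**Final checks:** The last side picture shows all four upright in their pockets, the fixture empty and the look-alikes where they were. The gripper was clear of everything, with about 0–1 N on the wrist.

**What disagreed:**
- **Fingertip position:** the pictures put the shut fingertips about 30–33 mm behind the reported TCP. My first grasp of the pin therefore closed just above it, without disturbing it. I corrected all the heights from the pictures.
- **Fixture origin:** the row's middle was about 12 mm off the plate's centre, so I located it from the parts and inserts instead.
- **Gripper opening:** it read about 1–2 mm under the true part widths.

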